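# Latch the split ice mould shut

### The arm

A 6-joint arm with a two-finger parallel gripper is mounted at the origin on the work surface. World frame = base frame: x ahead of the robot, y to its left, z up, the work surface at z = 0. Lengths are in mm, angles in degrees, forces in N, time in s.
With the tool pointing down it reaches from about 275 to 850 mm from the base axis. Payload 19 kg.
Tool frame: the origin (TCP) lies at the very end of the fingers, on their centre line; the grasp point (between the pads) lies 19 mm behind it; z points along the fingers, y is the direction in which the jaws open and shut (so a half turn about z gives the same grasp; the last joint's range is limited). The gripper opens to 85 mm and grips with 20 to 120 N. Pads are 22 mm wide; open, the fingers measure 114 mm over their backs; the gripper's body (76 mm by 85 mm) begins 54 mm behind the grasp point. The pads swing forward as they close: fully open they stand 13 mm farther back than shut.
Start: joints at [65.145, 8.623, 82.357, -0, 89.026, -7.678], TCP at [169.818, 549.32, 231.267] pointing down, gripper open.
Joint ranges: [-160.23, 160.23], [-39.13, 120.54], [6.94, 153.29], [-79.49, 259.48], [9.18, 160.14], [-161.06, 161.06]. Speed limits (degrees/s): [108.29, 108.29, 127.2, 172.46, 172.46, 172.46].

### API

Orientations are given as [roll, pitch, yaw] about the fixed x, y, z axes, in that order (R = Rz(yaw) Ry(pitch) Rx(roll)).
In Python, from station import manip gives the robot as it stands.
- The arm moves only by the shell command python3 -m pendant 'ROWS' [FORCE]. ROWS is JSON, a list of rows, each an object of numbers: "fingers": the opening, from -1 (shut) to 1 (fully open); "dx", "dy", "dz": the shift along the tool's x, y, z in m; "turn": the turn about the tool's z in rad. A call has 1 to 10 rows; each row is the pose to reach, as a shift and turn from the pose measured when the call began, along the tool's axes at that moment; what a row does not reach only later rows make up. A row lasts 1/8 s, in which the tool goes at most 62.5 mm and 10.7 degrees, less where a joint would pass 70% of its speed; a pose out of reach is approached as far as the arm can. A call with a gripper value outside its range is refused whole. The fingers move at their own pace and stop on an object; FORCE is the grip in N (left out, the last holds). Time passes only in rows, so rows that repeat a pose let the fingers close. It gives the time, the measured TCP pose, the force and the opening at its end, in the units of the state.
- manip.get_obs(): the state, without advancing time (a new reading comes with each control period).
- manip.snapshot(name): name is "scene" or "top"; returns a dict with "frame" (384x512x3 uint8, red, green, blue), "intrinsics" (3x3 intrinsics, pixels), "D" ([k1, k2, p1, p2, k3] as OpenCV has them; the pictures are not rectified), "extrinsics" (4x4, takes a point from world to camera coordinates). Camera axes: x right, y down, z forward; pixel columns grow to the right and rows downward; lengths in mm; the calibration is good to about 2 mm. A picture is of the moment at which its call begins. There is no depth.
- manip.close_job(): hands the job in, once; it reports no verdict.
The state is a dict: "time": time; "joints": joint angles; "dq": joint speeds; "tau": joint torques, N m; "tcp_pos": TCP position; "tool_rot": TCP orientation; "ft_force": force on the tool from outside, world axes, zero at the start; "wrist_torque": the same for the moment, N m; "finger_gap": finger opening in mm.
Only numpy, scipy, OpenCV 4.12 (cv2) and the standard library are available. Lean on these libraries where they do the work, as an engineer would, in place of code of your own. Each camera call takes 0.05 s, during which the arm holds its last target.

### The job

Close the split ice mould with its draw latch: lift the loop's cross bar over the twin hooks on the loose half and seat it down in their slots, drawn back under the lips, then swing the red lever over until it snaps down flat and holds the seam shut. Feel for the hooks and go gently: never press the bar on them with more than 15 N or the lever with more than 20 N, and leave the other things on the counter where they stand.

Things in the scene. Friction and masses are not known exactly. Their poses are not given: they have to be found in the camera images.
- mould: Fixed part of a split ice mould: 270 x 180 x 8 mm aluminium bed with the fixed white half, 120 mm along x, 150 wide, deck 48 mm above the counter, side cheeks to 84 mm with a 104 mm channel between. Origin: on the counter, middle of the parting seam. x: draw direction, to the loose half (x>0); z up; y along the seam and all latch hinges. The latch lies at y=0.
- half: Loose white half, 120 (x) x 150 x 76 mm high, about 0.85 kg, sliding along x between rails on the bed (about 5 N). Origin: centre of its underside, axes as the mould's. Its x in the mould's frame is 60 mm with the seam shut; starts 1 to 3 mm open. Deck 40 mm above its origin. Carries the dark steel keeper.
- keeper (a point): Nominal seat of the bar's axis, pulled back under the hooks' lips; fixed to the loose half at x -19, z 64 mm of its frame. The keeper is two equal hooks 8 mm wide, at y 19 to 27 and -27 to -19 mm, free space between for fingers. It is screw-adjusted: truly up to 4.5 mm either side of nominal along x, not reported, so feel for it. Axes as the half's.
- mouth (a point): Nominal middle of the 11 mm wide slot mouth, 4.5 mm beyond keeper (shifts with the hooks by up to 4.5 mm, unreported), at the seated bar axis height. Each hook from the seam outwards: 6 mm post whose lip overhangs 3 mm outwards, slot, 6 mm thick ridge. From this height: slot floor -4, lip 5.5 to 9.5, ridge top 3.5 mm. So a bar axis at 0 is in the slot, at +7.5 on the ridges, at +13.5 on the lips (less on an edge).
- pivot (a point): Axis of the red lever's hinge, at the middle of its width, 20 mm before the seam (x = -20 mm in the mould's frame), 72 mm above the counter. Hinge axis along the mould's y. Axes as the mould's.
- lever (a joint): Lever angle, rad: 0 = flat, closed on its stop, handle pointing to -x; 1.57 upright; at most 1.95; starts 0.9 to 1.2. The loop hangs on a crank 42 mm from the pivot, at elevation 200 deg minus this angle, from +x up. With the bar drawing, dead centre is near 0.33; below it the lever snaps down by itself. Stays where left (0.05 N m); closing takes 3 to 12 N at the grip.
- handle: Flat lever handle, red grip, 34 mm wide (grip 38), reaching from 5 to 80 mm from the pivot axis, upper face 8 to 9 mm off the axis. Origin on the pivot axis; its -x points along the handle, its z is the normal of the upper face, the one to push on (it looks to the hooks when upright).
- handle_pad (a point): Point on the handle's upper face, on the centre line of the red grip, 62 mm from the pivot axis. Axes as the handle's.
- bar: The loop's round steel cross bar, 8 mm diameter, 72 mm long along y, between two arms at y +-33 mm that are hinged on the lever's crank, 94.5 mm from the bar's axis. The loop stays where it is left and the lever follows when the bar is moved. Grip the bar's middle from above, fingers either side along the mould's x. Origin on the loop's hinge axis, not on the bar: see bar_mid.
- bar_mid (a point): Middle of the bar's axis. Starts free in the air, some 20 to 110 mm above the hooks. Axis y along the bar. As the lever is swung down the loop tends to rise with it, so the bar must first be drawn back under the hooks' lips.
- draw (a joint): Stretch in m of the spring in the loop's arms: 0 = slack (18 N preload, 1.5 N/mm beyond), 0.001 to 0.011 when the latch is shut and drawing on the hooks.
- squeeze_bottle: Bystander: white squeeze bottle, 56 mm diameter, 150 mm high, close beyond the mould. Origin at the centre of its underside.
- tumbler: Bystander: blue cup, 76 mm diameter, 100 mm high, close beyond the mould. Origin at the centre of its underside.
- red_lid: Bystander: flat red lid, 110 mm diameter, 12 mm high. Origin at the centre of its underside.
- spoon: Bystander: steel spoon, 190 mm, lying. Origin near its middle.
- syrup_bottle: Bystander: amber syrup bottle, 66 mm diameter, 200 mm high. Origin at the centre of its underside.
- cherry_jar: Bystander: green jar with red cap, 70 mm diameter, 90 mm high. Origin at the centre of its underside.
There are look-alikes about, which are no part of the job. Leave any green or orange look-alike of the half alone.

How it is judged (in metres and radians):
On the way, in this order (a step that is already met when the one before it is completed fails the run):
1. the bar lies down in the slots of the hooks while the lever is still up (z of bar_mid in the frame of half between 0.058 and 0.068 m and x of bar_mid in the frame of half between -0.026 and -0.007 m and value of joint lever above 0.5 rad), for 0.2 s.
2. the lever is down flat, drawing on the hooks (value of joint lever below 0.06 rad and value of joint draw above 0.001 m), for 0.2 s.
At the end, for the whole second after the job is handed in: Lever flat (within 0.06 rad of its stop); bar in the hooks' slots under the lips (axis 58 to 70 mm above the loose half's underside, 7 to 26 mm to the seam side of its origin); loop spring stretched over 1 mm; seam shut to within 1.8 mm; loose half at rest (all of step 2 and z of bar_mid in the frame of half between 0.058 and 0.07 m and x of bar_mid in the frame of half between -0.026 and -0.007 m and x of half in the frame of mould below 0.0618 m and linear speed of half below 0.01 m/s); the robot touches nothing.
It fails at once if the handle is pushed with more than 20 N (contact force between the fingers and handle_c2 above 20 N).
It fails at once if while held in the fingers, the bar is pressed on the loose half or its hooks with more than 15 N (contact force between the fingers and bar above 1 N and contact force between bar and half above 15 N).
It fails at once if the fingers press on the loose half with more than 20 N (contact force between the fingers and half above 20 N).
It fails at once if a bystander is moved by more than 15 mm (distance of any of squeeze_bottle, tumbler, red_lid, spoon, syrup_bottle, cherry_jar from where it was at the start of the episode above 0.015 m).
It also fails if it takes over 58 s, if anything falls off the work surface, if the arm or the gripper's body presses on something with over 40 N, if the wrist force passes 120 N, or if a joint passes its speed limit or range.

## Working session

There is one attempt and no reset: what is moved stays moved. The work goes in short steps, Python scripts to look and compute and a shell command to move; the robot and the scene stay as the last step left them, time stands still between calls to the robot, and variables do not carry over. Pictures are saved under pics/ and viewed, and the job is handed in when it is done.

```bash
ls; mkdir -p pics; cat > h.py <<'E'
import numpy as np, cv2
from station import manip
def snap(n,f):
    s=manip.snapshot(n); cv2.imwrite(f,s["frame"][:,:,::-1]); return s
E
python3 - <<'E'
from h import *
import pickle
d={}
for n in("scene","top"):
    s=snap(n,f"pics/{n}0.png"); d[n]=s
    print(n,s["intrinsics"].tolist(),s["D"],np.round(s["extrinsics"],3).tolist())
pickle.dump(d,open("d0.pkl","wb"))
print(manip.get_obs())
E
```

```text
pics
scene [[351.28301256798136, 0.0, 263.40352100129746], [0.0, 351.28301256798136, 187.5625835045021], [0.0, 0.0, 1.0]] [-0.09612327  0.          0.          0.          0.        ] [[0.587, 0.809, 0.019, -344.36], [0.599, -0.418, -0.683, -270.578], [-0.545, 0.413, -0.73, 1528.065], [0.0, 0.0, 0.0, 1.0]]
top [[396.5350773236827, 0.0, 251.49755589181783], [0.0, 396.5350773236827, 189.00929852786467], [0.0, 0.0, 1.0]] [0.01595195 0.         0.         0.         0.        ] [[0.019, -1.0, 0.005, -18.36], [-0.997, -0.02, -0.077, 566.438], [0.077, -0.004, -0.997, 1159.44], [0.0, 0.0, 0.0, 1.0]]
{'time': 0.1, 'joints': array([ 6.51444743e+01,  8.64699808e+00,  8.23862415e+01,  1.90123063e-03,
        8.90266021e+01, -7.67770968e+00]), 'dq': array([-0.01220411, -0.12746021, -0.03507343,  0.06390227, -0.08764808,
        0.0757316 ]), 'tau': array([ 5.09712656e-03, -7.14392853e+01, -5.71788561e+01, -2.25989015e-04,
        7.45821395e-03,  5.14581222e-05]), 'tcp_pos': array([169.74148712, 549.15956312, 230.77352641]), 'tool_rot': array([-1.79940949e+02, -9.87875883e-03,  1.62822146e+02]), 'ft_force': array([0.10210415, 0.0275678 , 0.18284213]), 'wrist_torque': array([-0.05783161, -0.00483987, -0.01428513]), 'finger_gap': 85.5638678523616}
```

View pics/scene0.png

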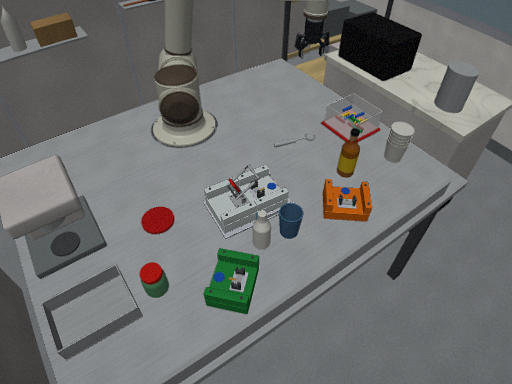

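View pics/top0.png

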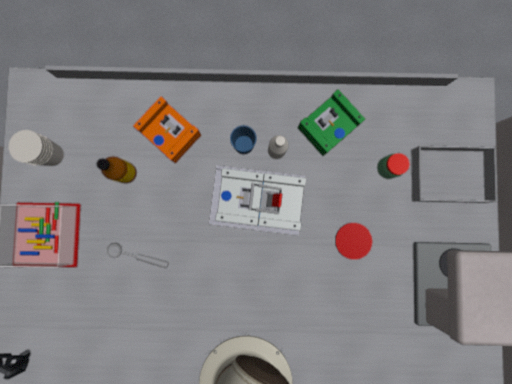

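```bash
python3 - <<'E'
import cv2
a=cv2.imread("pics/top0.png")[155:245,200:320]; cv2.imwrite("pics/topc.png",cv2.resize(a,None,fx=6.6,fy=6.6,interpolation=cv2.INTER_CUBIC))
a=cv2.imread("pics/scene0.png")[155:245,195:305]; cv2.imwrite("pics/scenec.png",cv2.resize(a,None,fx=6.6,fy=6.6,interpolation=cv2.INTER_CUBIC))
E
```

```text
(no output)
```

View pics/topc.png

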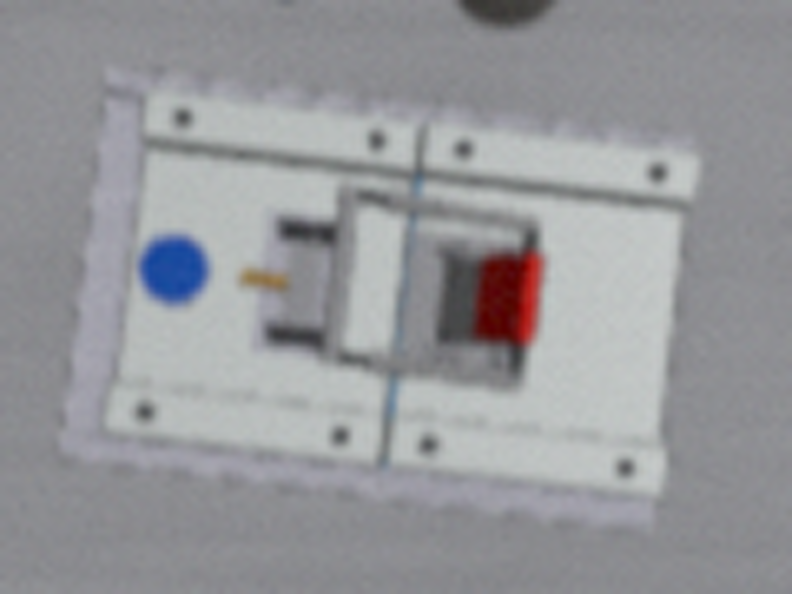

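View pics/scenec.png

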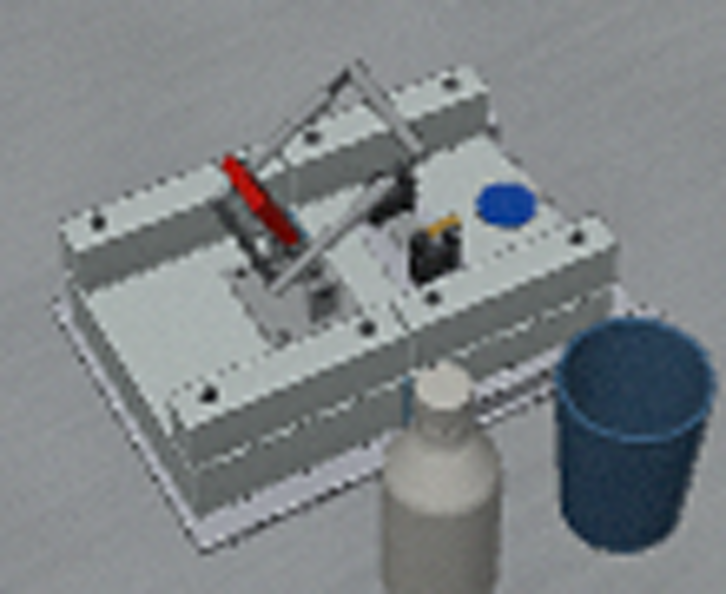

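```bash
cat > fit.py <<'E'
from h import *
import pickle
from scipy.optimize import least_squares
d=pickle.load(open("d0.pkl","rb"))
def proj(s,P):
    E=s["extrinsics"]; r,_=cv2.Rodrigues(E[:3,:3]); 
    return cv2.projectPoints(np.asarray(P,float).reshape(-1,1,3),r,E[:3,3].copy(),s["intrinsics"],np.asarray(s["D"],float))[0].reshape(-1,2)
def T(p):
    c,s=np.cos(p[2]),np.sin(p[2]); return np.array([[c,-s,0],[s,c,0],[0,0,1]]),np.array([p[0],p[1],0])
def w(p,P):
    R,t=T(p); return np.asarray(P,float)@R.T+t
def px(c,o): return (np.array(c,float)+.5)/6.6-.5+np.array(o)
def barp(th,a):
    e=np.radians(200)-th; c=np.array([-20+42*np.cos(e),72+42*np.sin(e)])
    return c, c+94.5*np.array([np.cos(a),np.sin(a)])
topo,sco=(200,155),(195,155)
E
cat > f1.py <<'E'
from fit import *
M=[("top",(-120,75,84),(660,495)),("top",(-120,-75,84),(699,155)),("top",(0,-75,84),(424,125)),("top",(0,75,84),(384,465)),
("scene",(-120,-75,84),(190,432)),("scene",(-120,75,84),(60,222)),("top",(122,-75,84),(147,95)),("top",(122,75,84),(105,430)),
("scene",(122,-75,84),(617,243)),("scene",(122,75,84),(470,65))]
B=[("top",33,(345,360+0)),("top",-33,(345+15,190)),]
O={"top":topo,"scene":sco}
def res(p):
    r=[]
    for n,P,c in M:
        r+=list(proj(d[n],w(p,P))[0]-px(c,O[n]))
    return r
s=least_squares(res,[500,0,np.pi/2],loss="soft_l1")
print(s.x,np.degrees(s.x[2]));print(np.round(np.array(res(s.x)).reshape(-1,2),2))
p=s.x
# bar ends: observed bar midline
BB=[("top",33,(335,355)),("top",-33,(350,190)),("scene",33,(353,68)),("scene",-33,(405,168))]
def r2(q):
    c,b=barp(*q); r=[]
    for n,y,cc in BB: r+=list(proj(d[n],w(p,(b[0],y,b[1])))[0]-px(cc,O[n]))
    return r
q=least_squares(r2,[1.0,.6],loss="soft_l1").x
print(q,np.degrees(q),barp(*q));print(np.round(np.array(r2(q)).reshape(-1,2),2))
# overlay
def seg(n,im,A,Bb,col):
    a=(proj(d[n],w(p,[A,Bb]))-np.array(O[n])+.5)*6.6-.5
    cv2.line(im,tuple(map(int,a[0])),tuple(map(int,a[1])),col,1,cv2.LINE_AA)
for n,f in(("top","topc"),("scene","scenec")):
    im=cv2.imread(f"pics/{f}.png")
    for y in(-75,-52,52,75): seg(n,im,(-120,y,84),(122,y,84),(0,160,0))
    for x in(-120,0,122): seg(n,im,(x,-75,84),(x,75,84),(0,160,0))
    c,b=barp(*q)
    seg(n,im,(b[0],-33,b[1]),(b[0],33,b[1]),(255,0,255))
    for y in(-33,33): seg(n,im,(b[0],y,b[1]),(c[0],y,c[1]),(255,0,255))
    th=q[0]
    for y in(-19,19):
        hx=lambda r,k:(-20-r*np.cos(th)+k*np.sin(th),y,72+r*np.sin(th)+k*np.cos(th))
        seg(n,im,hx(5,8.5),hx(80,8.5),(0,255,255))
    for o in(0,2):
      for y in(-27,-19,19,27):
        X=60+o-19
        seg(n,im,(X-7,y,81),(X+20,y,75),(255,0,0))
    cv2.imwrite(f"pics/{f}_ov.png",im)
np.save("p.npy",p);np.save("q.npy",q)
E
python3 f1.py
```

```text
[534.51353965 -34.90892896   1.47387174] 84.44662998832237
[[ 1.16  0.89]
 [ 0.9  -0.53]
 [ 0.42 -0.9 ]
 [ 0.4   0.44]
 [ 0.01 -0.67]
 [-0.14 -0.05]
 [-0.41 -1.36]
 [-0.57  0.67]
 [ 1.34 -0.57]
 [ 0.45 -0.68]]
[1.06007925 0.58752962] [60.73806693 33.66296777] (array([-51.8234386 ,  99.40928229]), array([ 26.83009863, 151.79125515]))
[[ 0.11  0.43]
 [ 0.73  0.7 ]
 [ 0.13  1.09]
 [ 2.36 -1.44]]
```

View pics/topc_ov.png

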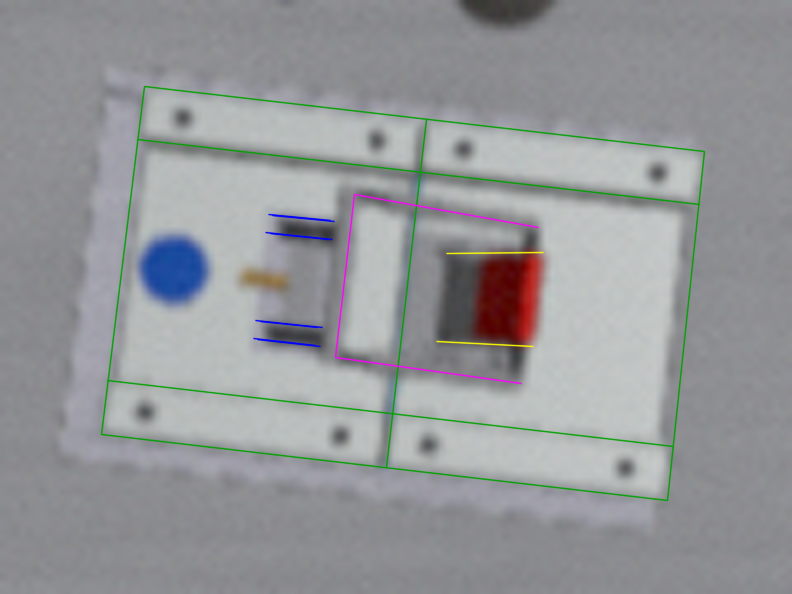

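View pics/scenec_ov.png

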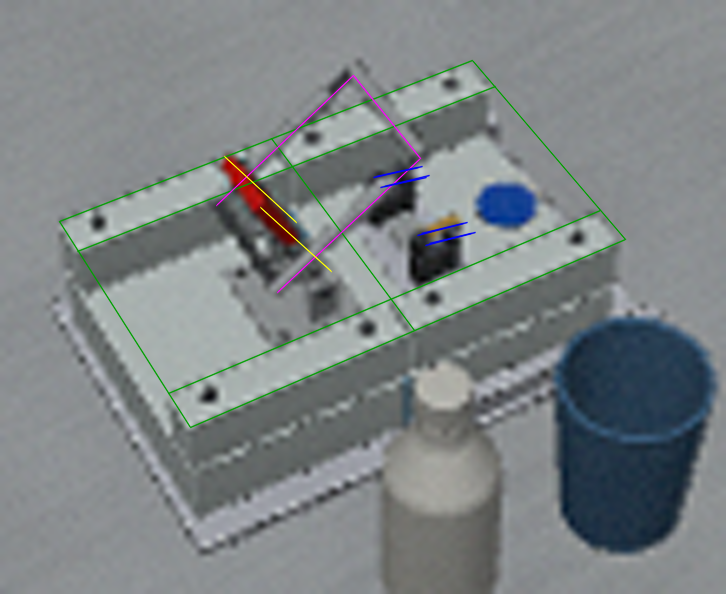

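```bash
cat > go.py <<'E'
# usage: go.py mx my z  -> tool-axis shift to bring TCP to mould-frame (mx,my,z)
from fit import *
import sys
from scipy.spatial.transform import Rotation as Ro
p=np.load("p.npy"); o=manip.get_obs(); R,t=T(p)
Rt=Ro.from_euler("xyz",o["tool_rot"],degrees=True).as_matrix()
m=R.T@(o["tcp_pos"]-t)
print("t",round(o["time"],2),"mould tcp",np.round(m,2),"rot",np.round(o["tool_rot"],2),"F(mould)",np.round(R.T@o["ft_force"],2),"gap",round(o["finger_gap"],1))
print("turn needed",round(np.radians(o["tool_rot"][2]-np.degrees(p[2])-90),4))
if len(sys.argv)>3:
    P=R@np.array(list(map(float,sys.argv[1:4])))+t
    print("world",P.round(1),"shift m",np.round(Rt.T@(P-o["tcp_pos"])/1000,4), "dist",np.linalg.norm(P-o["tcp_pos"]))
E
python3 go.py 28 0 215
```

```text
t 0.1 mould tcp [546.03 419.58 230.77] rot [-1.7994e+02 -1.0000e-02  1.6282e+02] F(mould) [ 0.04 -0.1   0.18] gap 85.6
turn needed -0.2029
world [537.2  -7.  215. ] shift m [-0.5154 -0.4228  0.0161] dist 666.8207703821419
```

```bash
python3 -m pendant '[{"fingers":1,"dx":-0.515,"dy":-0.423,"dz":-0.02,"turn":-0.203},{"fingers":1,"dx":-0.515,"dy":-0.423,"dz":-0.02,"turn":-0.203},{"fingers":1,"dx":-0.515,"dy":-0.423,"dz":-0.02,"turn":-0.203},{"fingers":1,"dx":-0.515,"dy":-0.423,"dz":-0.02,"turn":-0.203},{"fingers":1,"dx":-0.515,"dy":-0.423,"dz":-0.02,"turn":-0.203},{"fingers":1,"dx":-0.515,"dy":-0.423,"dz":-0.02,"turn":-0.203},{"fingers":1,"dx":-0.515,"dy":-0.423,"dz":-0.02,"turn":-0.203},{"fingers":1,"dx":-0.515,"dy":-0.423,"dz":-0.02,"turn":-0.203},{"fingers":1,"dx":-0.515,"dy":-0.423,"dz":-0.02,"turn":-0.203},{"fingers":1,"dx":-0.515,"dy":-0.423,"dz":-0.02,"turn":-0.203}]'; python3 go.py 28 0 195
```

```text
time: 1.35
tcp_pos: [511.8, 30.0, 249.7]
tool_rot: [-179.9, -0.0, 174.4]
ft_force: [1.2, 0.2, 1.1]
finger_gap: 85.3
t 1.35 mould tcp [ 62.39  28.86 249.71] rot [-1.7995e+02 -2.0000e-02  1.7444e+02] F(mould) [ 0.34 -1.18  1.05] gap 85.3
turn needed -0.0002
world [537.2  -7.  195. ] shift m [-0.0289 -0.0343  0.0547] dist 70.76909586608345
```

```bash
python3 -m pendant '[{"fingers":0.1,"dx":-0.029,"dy":-0.034,"dz":0.03},{"fingers":0.1,"dx":-0.029,"dy":-0.034,"dz":0.054},{"fingers":0.1,"dx":-0.029,"dy":-0.034,"dz":0.054},{"fingers":0.1,"dx":-0.029,"dy":-0.034,"dz":0.054}]' 25; python3 - <<'E'
from h import *
for n in("scene","top"):
    snap(n,f"pics/{n}1.png")
a=cv2.imread("pics/top1.png")[155:245,200:320]; b=cv2.imread("pics/scene1.png")[130:220,195:315]
k=dict(fx=6.6,fy=6.6,interpolation=cv2.INTER_CUBIC)
cv2.imwrite("pics/t1.png",cv2.resize(a,None,**k));cv2.imwrite("pics/s1.png",cv2.resize(b,None,**k))
E
python3 go.py 28 0 138
```

```text
t 1.45 mould tcp [ 60.04  27.38 248.81] rot [-1.7988e+02 -8.0000e-02  1.7418e+02] F(mould) [ 0.77  0.71 -0.93] gap 85.4
turn needed -0.0046
world [537.2  -7.  138. ] shift m [-0.0277 -0.0317  0.1108] dist 118.55444141823128invalid input at $[0]: expected keys fingers, dx, dy, dz, turn
```

View pics/s1.png

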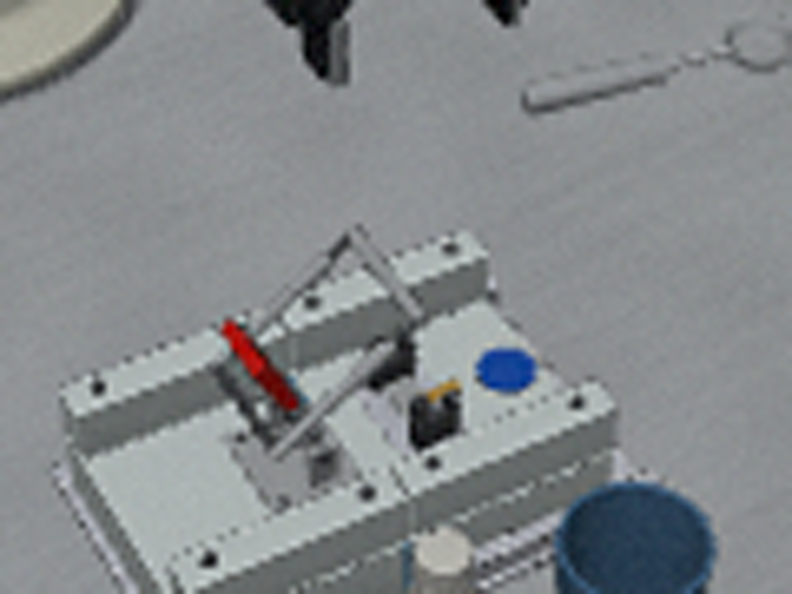

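View pics/t1.png

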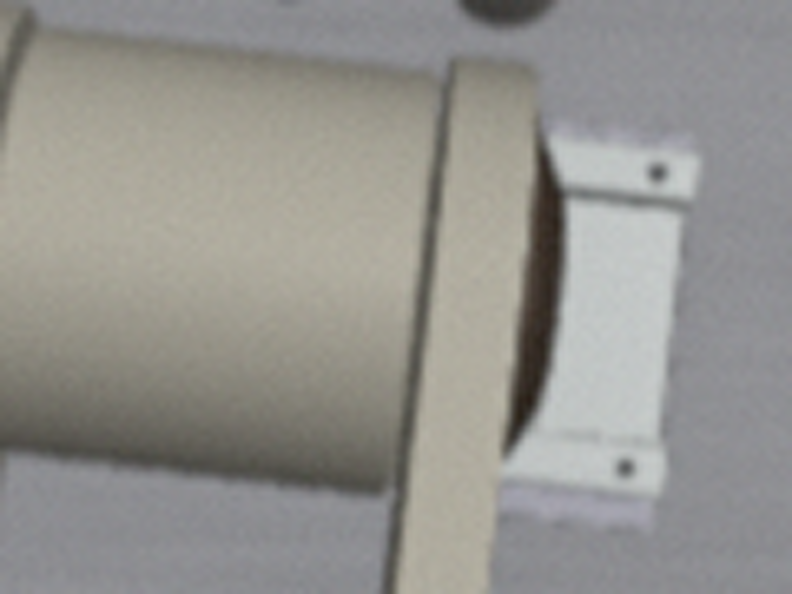

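The row was refused because it lacked the turn key. The pictures show the loop unchanged, with the bar from (355,232) to (418,320) in the scene crop. I'll resend the move.

```bash
python3 -m pendant '[{"fingers":0.1,"dx":-0.028,"dy":-0.032,"dz":0.03,"turn":-0.004},{"fingers":0.1,"dx":-0.028,"dy":-0.032,"dz":0.054,"turn":-0.004},{"fingers":0.1,"dx":-0.028,"dy":-0.032,"dz":0.054,"turn":-0.004},{"fingers":0.1,"dx":-0.028,"dy":-0.032,"dz":0.054,"turn":-0.004}]' 25; python3 - <<'E'
from h import *
snap("scene","pics/scene2.png")
b=cv2.imread("pics/scene2.png")[130:220,195:315]
k=dict(fx=6.6,fy=6.6,interpolation=cv2.INTER_CUBIC)
cv2.imwrite("pics/s2.png",cv2.resize(b,None,**k))
E
python3 go.py 28 0 138
```

```text
time: 1.95
tcp_pos: [537.7, -6.8, 196.0]
tool_rot: [-179.9, -0.0, 174.5]
ft_force: [-0.3, 0.6, -0.4]
finger_gap: 46.9
t 2.0 mould tcp [ 28.32  -0.57 196.23] rot [-1.7988e+02  2.0000e-02  1.7446e+02] F(mould) [0.57 0.5  0.35] gap 46.7
turn needed 0.0002
world [537.2  -7.  138. ] shift m [ 0.0006 -0.0002  0.0582] dist 58.23105276362653
```

View pics/s2.png

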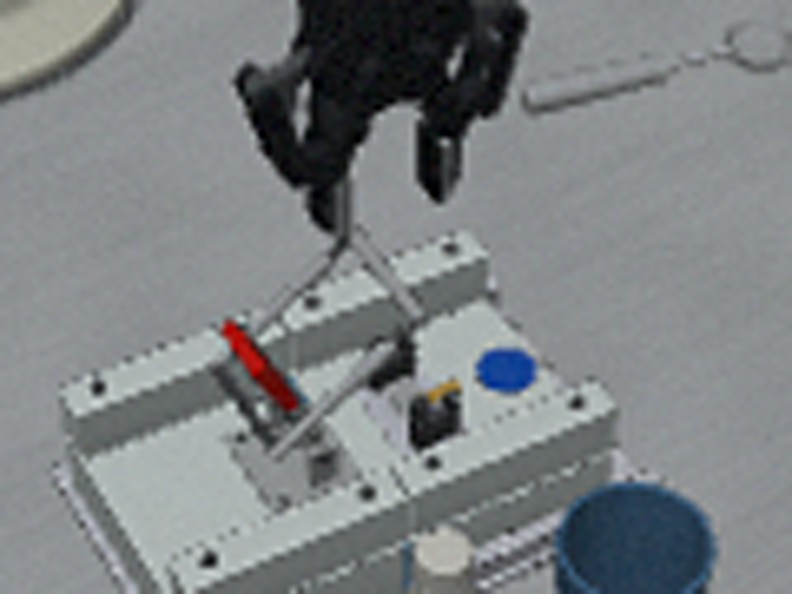

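The bar lies between the two open fingers, at about (385,275), and the fingertips are at (335,230) and (440,195). Next I descend and close gently.

```bash
python3 -m pendant '[{"fingers":0.1,"dx":0.0006,"dy":0,"dz":0.03,"turn":0},{"fingers":0.1,"dx":0.0006,"dy":0,"dz":0.05,"turn":0},{"fingers":0.1,"dx":0.0006,"dy":0,"dz":0.058,"turn":0},{"fingers":0.1,"dx":0.0006,"dy":0,"dz":0.058,"turn":0}]' 25;python3 go.py;  python3 -m pendant '[{"fingers":-1,"dx":0,"dy":0,"dz":0,"turn":0},{"fingers":-1,"dx":0,"dy":0,"dz":0,"turn":0},{"fingers":-1,"dx":0,"dy":0,"dz":0,"turn":0},{"fingers":-1,"dx":0,"dy":0,"dz":0,"turn":0},{"fingers":-1,"dx":0,"dy":0,"dz":0,"turn":0},{"fingers":-1,"dx":0,"dy":0,"dz":0,"turn":0}]' 25; python3 - <<'E'
from h import *
snap("scene","pics/scene3.png")
b=cv2.imread("pics/scene3.png")[130:220,195:315]
k=dict(fx=6.6,fy=6.6,interpolation=cv2.INTER_CUBIC)
cv2.imwrite("pics/s3.png",cv2.resize(b,None,**k))
E
python3 go.py 45 0 100
```

```text
time: 2.5
tcp_pos: [537.4, -6.6, 138.9]
tool_rot: [-179.9, 0.0, 174.5]
ft_force: [-0.1, -0.4, 0.9]
finger_gap: 46.7
t 2.5 mould tcp [ 2.8430e+01 -1.2000e-01  1.3886e+02] rot [-1.7988e+02  5.0000e-02  1.7448e+02] F(mould) [-0.42  0.05  0.94] gap 46.7
turn needed 0.0006
time: 3.25
tcp_pos: [537.4, -6.7, 138.9]
tool_rot: [-179.9, 0.1, 174.5]
ft_force: [0.6, 1.0, 1.1]
finger_gap: 7.2
t 3.3 mould tcp [ 28.41  -0.15 138.87] rot [-1.7988e+02  5.0000e-02  1.7448e+02] F(mould) [ 0.6  -1.13  1.43] gap 6.8
turn needed 0.0005
world [538.9   9.9 100. ] shift m [0.0002 0.0167 0.0388] dist 42.26786213967112
```

View pics/s3.png

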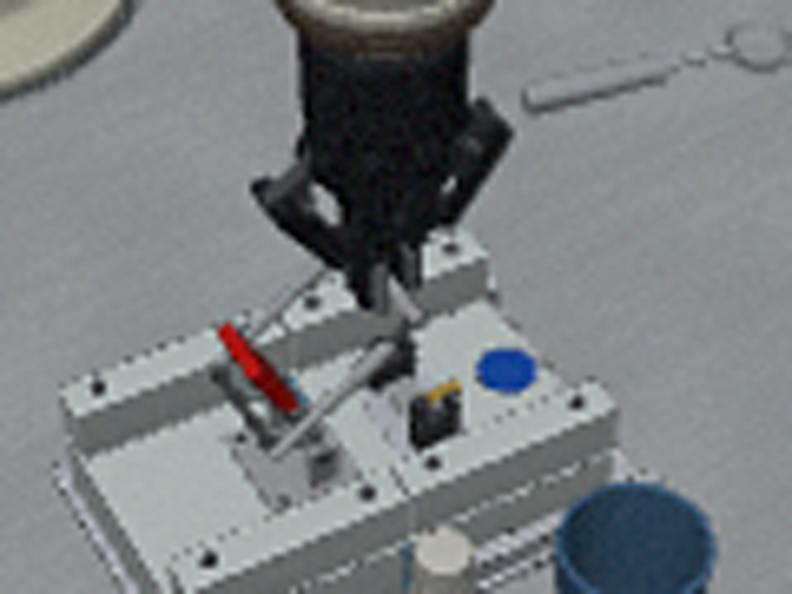

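```bash
python3 -m pendant '[{"fingers":-1,"dx":0,"dy":0.005,"dz":0.006,"turn":0},{"fingers":-1,"dx":0,"dy":0.01,"dz":0.014,"turn":0},{"fingers":-1,"dx":0,"dy":0.015,"dz":0.022,"turn":0},{"fingers":-1,"dx":0,"dy":0.019,"dz":0.030,"turn":0},{"fingers":-1,"dx":0,"dy":0.019,"dz":0.038,"turn":0},{"fingers":-1,"dx":0,"dy":0.019,"dz":0.044,"turn":0},{"fingers":-1,"dx":0,"dy":0.019,"dz":0.044,"turn":0},{"fingers":-1,"dx":0,"dy":0.019,"dz":0.044,"turn":0}]' 25; python3 - <<'E'
from h import *
snap("scene","pics/scene4.png")
b=cv2.imread("pics/scene4.png")[140:220,205:305]
k=dict(fx=7.4,fy=7.4,interpolation=cv2.INTER_CUBIC)
cv2.imwrite("pics/s4.png",cv2.resize(b,None,**k))
E
python3 go.py 47.5 0 80
```

```text
time: 4.3
tcp_pos: [539.3, 12.0, 94.9]
tool_rot: [-179.9, 0.1, 174.5]
ft_force: [0.1, 0.6, -0.5]
finger_gap: 6.3
t 4.35 mould tcp [47.22 -0.22 95.03] rot [-1.7987e+02  6.0000e-02  1.7447e+02] F(mould) [ 0.42 -0.56  0.24] gap 6.8
turn needed 0.0005
world [539.1  12.4  80. ] shift m [0.0002 0.0003 0.015 ] dist 15.02977673136686
```

View pics/s4.png

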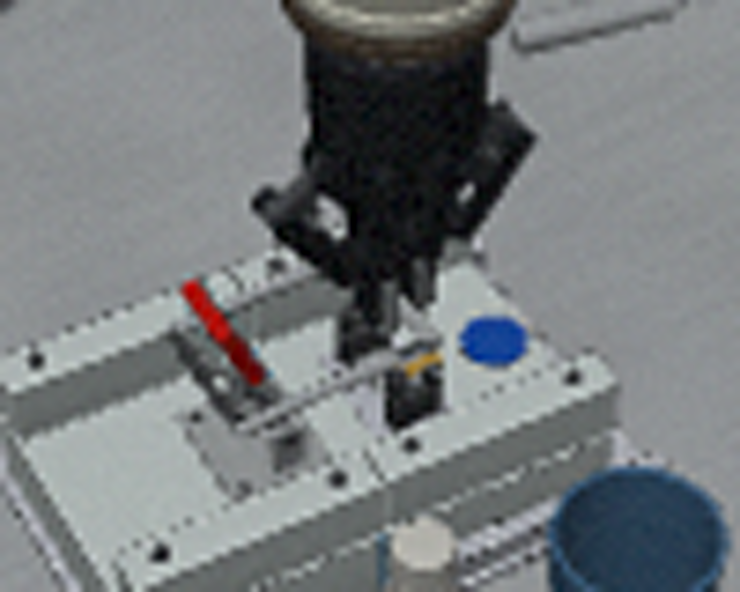

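```bash
python3 - <<'E'
from fit import *
p=np.load("p.npy")
for z in(100,104,108,112,116):
  a=proj(d["scene"],w(p,[(47.2,-36,z),(47.2,-33,z),(51.2,-36,z)])); print(z,((a-[205,140]+.5)*7.4).round(0).tolist())
E
```

```text
100 [[441.0, 360.0], [437.0, 356.0], [448.0, 357.0]]
104 [[441.0, 354.0], [437.0, 349.0], [449.0, 350.0]]
108 [[441.0, 347.0], [437.0, 343.0], [449.0, 344.0]]
112 [[441.0, 341.0], [438.0, 337.0], [449.0, 338.0]]
116 [[441.0, 335.0], [438.0, 330.0], [449.0, 332.0]]
```

```bash
python3 -m pendant '[{"fingers":-1,"dx":0,"dy":0,"dz":0.008,"turn":0},{"fingers":-1,"dx":0,"dy":0,"dz":0.014,"turn":0},{"fingers":-1,"dx":0,"dy":0,"dz":0.018,"turn":0},{"fingers":-1,"dx":0,"dy":0,"dz":0.018,"turn":0}]' 20; python3 go.py; python3 -m pendant '[{"fingers":-1,"dx":0,"dy":0,"dz":0.001,"turn":0},{"fingers":-1,"dx":0,"dy":0,"dz":0.002,"turn":0},{"fingers":-1,"dx":0,"dy":0,"dz":0.003,"turn":0}]' 20; python3 go.py
```

```text
time: 4.85
tcp_pos: [539.2, 11.9, 76.6]
tool_rot: [-179.9, 0.0, 174.5]
ft_force: [0.4, -3.2, 1.1]
finger_gap: 6.6
t 4.85 mould tcp [47.01 -0.15 76.65] rot [-1.7986e+02  3.0000e-02  1.7446e+02] F(mould) [-3.18 -0.7   1.06] gap 6.6
turn needed 0.0003
time: 5.22
tcp_pos: [539.2, 11.9, 73.7]
tool_rot: [-179.9, 0.0, 174.5]
ft_force: [0.4, -3.2, 1.5]
finger_gap: 7.2
t 5.22 mould tcp [47.01 -0.18 73.66] rot [-1.7987e+02  4.0000e-02  1.7446e+02] F(mould) [-3.13 -0.68  1.55] gap 7.2
turn needed 0.0003
```

```bash
for i in 1; do python3 -m pendant '[{"fingers":-1,"dx":0,"dy":0,"dz":0.0007,"turn":0},{"fingers":-1,"dx":0,"dy":0,"dz":0.0014,"turn":0}]' 20; python3 go.py;  python3 -m pendant '[{"fingers":-1,"dx":0,"dy":0,"dz":0.0007,"turn":0},{"fingers":-1,"dx":0,"dy":0,"dz":0.0014,"turn":0}]' 20; python3 go.py; done | grep mould
```

```text
t 5.47 mould tcp [47.03 -0.21 72.27] rot [-1.7986e+02  5.0000e-02  1.7446e+02] F(mould) [-2.99 -0.51  3.  ] gap 6.9
t 5.72 mould tcp [46.97 -0.25 70.86] rot [-1.7986e+02  5.0000e-02  1.7446e+02] F(mould) [-3.2  -0.22  2.85] gap 6.8
```

```bash
python3 -m pendant '[{"fingers":-1,"dx":0,"dy":0,"dz":0.0007,"turn":0},{"fingers":-1,"dx":0,"dy":0,"dz":0.0014,"turn":0}]' 20; python3 go.py|head -1
```

```text
time: 5.98
tcp_pos: [539.3, 11.9, 69.4]
tool_rot: [-179.9, 0.0, 174.5]
ft_force: [1.0, -2.4, 1.4]
finger_gap: 6.9
t 5.97 mould tcp [47.02 -0.24 69.38] rot [-1.7986e+02  5.0000e-02  1.7447e+02] F(mould) [-2.26 -1.24  1.4 ] gap 6.9
```

```bash
python3 -m pendant '[{"fingers":-1,"dx":0,"dy":0,"dz":0.0005,"turn":0},{"fingers":-1,"dx":0,"dy":0,"dz":0.001,"turn":0}]' 20; python3 go.py|head -1
```

```text
time: 6.22
tcp_pos: [539.3, 11.8, 68.4]
tool_rot: [-179.9, 0.0, 174.5]
ft_force: [0.2, -2.9, 1.9]
finger_gap: 6.4
t 6.22 mould tcp [47.   -0.26 68.38] rot [-1.7986e+02  5.0000e-02  1.7447e+02] F(mould) [-2.85 -0.49  1.89] gap 6.4
```

```bash
python3 -m pendant '[{"fingers":-1,"dx":0,"dy":0,"dz":0.0005,"turn":0},{"fingers":-1,"dx":0,"dy":0,"dz":0.001,"turn":0}]' 20; python3 go.py|head -1
```

```text
time: 6.48
tcp_pos: [539.3, 11.8, 67.4]
tool_rot: [-179.9, 0.1, 174.5]
ft_force: [0.4, -2.0, 2.9]
finger_gap: 6.7
t 6.47 mould tcp [46.96 -0.26 67.36] rot [-1.7986e+02  5.0000e-02  1.7447e+02] F(mould) [-1.94 -0.55  2.91] gap 6.7
```

```bash
python3 -m pendant '[{"fingers":-1,"dx":0,"dy":0,"dz":0.0005,"turn":0},{"fingers":-1,"dx":0,"dy":0,"dz":0.001,"turn":0}]' 20; python3 go.py|head -1
```

```text
time: 6.72
tcp_pos: [539.3, 11.9, 66.3]
tool_rot: [-179.9, 0.0, 174.5]
ft_force: [1.1, -3.2, 1.7]
finger_gap: 7.1
t 6.72 mould tcp [47.01 -0.23 66.3 ] rot [-1.7986e+02  5.0000e-02  1.7447e+02] F(mould) [-3.08 -1.36  1.71] gap 7.1
```

```bash
python3 -m pendant '[{"fingers":-1,"dx":0,"dy":0,"dz":0.0005,"turn":0},{"fingers":-1,"dx":0,"dy":0,"dz":0.001,"turn":0}]' 20; python3 go.py|head -1
```

```text
time: 6.98
tcp_pos: [539.3, 11.9, 65.2]
tool_rot: [-179.9, 0.0, 174.5]
ft_force: [0.6, -1.7, 3.3]
finger_gap: 6.8
t 6.97 mould tcp [47.04 -0.23 65.25] rot [-1.7987e+02  5.0000e-02  1.7447e+02] F(mould) [-1.6  -0.74  3.26] gap 6.8
```

```bash
python3 -m pendant '[{"fingers":-1,"dx":0,"dy":0,"dz":0.0005,"turn":0}]' 20; python3 go.py|head -1
```

```text
time: 7.1
tcp_pos: [539.3, 11.9, 64.7]
tool_rot: [-179.9, 0.1, 174.5]
ft_force: [0.0, -1.5, 3.2]
finger_gap: 6.7
t 7.1 mould tcp [47.02 -0.26 64.74] rot [-1.7986e+02  5.0000e-02  1.7447e+02] F(mould) [-1.49 -0.17  3.23] gap 6.7
```

```bash
python3 -m pendant '[{"fingers":-1,"dx":0,"dy":0,"dz":0.0005,"turn":0},{"fingers":-1,"dx":0,"dy":0,"dz":0.001,"turn":0}]' 20; python3 go.py|head -1
```

```text
time: 7.35
tcp_pos: [539.3, 11.8, 63.7]
tool_rot: [-179.9, 0.1, 174.5]
ft_force: [1.1, -2.8, 3.0]
finger_gap: 6.9
t 7.35 mould tcp [47.   -0.26 63.72] rot [-1.7986e+02  5.0000e-02  1.7447e+02] F(mould) [-2.7  -1.37  2.96] gap 6.9
```

```bash
python3 -m pendant '[{"fingers":-1,"dx":0,"dy":0,"dz":0.0005,"turn":0},{"fingers":-1,"dx":0,"dy":0,"dz":0.001,"turn":0}]' 20; python3 go.py|head -1
```

```text
time: 7.6
tcp_pos: [539.3, 11.9, 62.6]
tool_rot: [-179.9, 0.0, 174.5]
ft_force: [-0.6, -1.8, 2.4]
finger_gap: 6.9
t 7.6 mould tcp [47.03 -0.22 62.64] rot [-1.7987e+02  4.0000e-02  1.7447e+02] F(mould) [-1.82  0.39  2.38] gap 6.9
```

```bash
python3 -m pendant '[{"fingers":-1,"dx":0,"dy":0,"dz":0.0005,"turn":0},{"fingers":-1,"dx":0,"dy":0,"dz":0.001,"turn":0}]' 20; python3 go.py|head -1
python3 - <<'E'
from h import *
snap("scene","pics/scene5.png")
b=cv2.imread("pics/scene5.png")[140:220,205:305]
k=dict(fx=7.4,fy=7.4,interpolation=cv2.INTER_CUBIC)
cv2.imwrite("pics/s5.png",cv2.resize(b,None,**k))
E
```

```text
time: 7.85
tcp_pos: [539.3, 11.9, 61.6]
tool_rot: [-179.9, 0.0, 174.5]
ft_force: [0.9, -2.0, 2.9]
finger_gap: 6.8
t 7.85 mould tcp [47.03 -0.23 61.59] rot [-1.7987e+02  5.0000e-02  1.7447e+02] F(mould) [-1.9  -1.12  2.86] gap 6.8
```

View pics/s5.png

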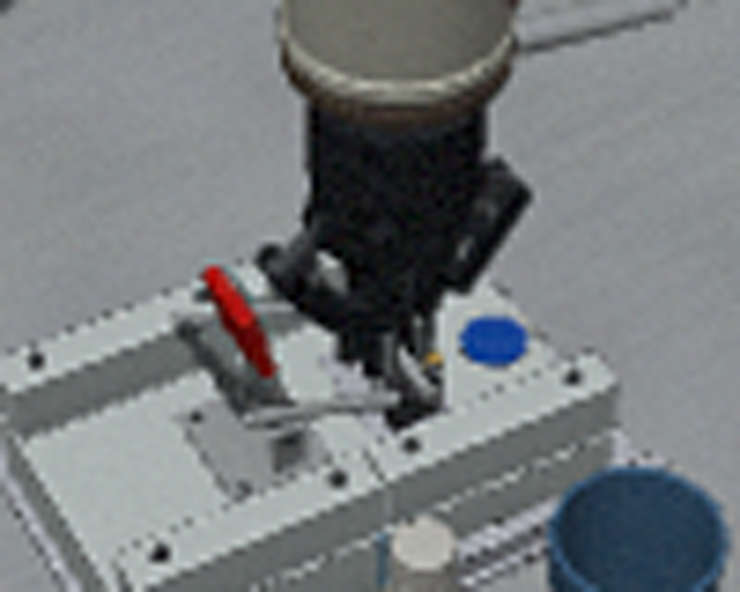

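The bar's near end, at about (435,395), is at hook height. There is no firm contact yet, which fits a bar going into the slot.

```bash
python3 -m pendant '[{"fingers":-1,"dx":0,"dy":0,"dz":0.0005,"turn":0},{"fingers":-1,"dx":0,"dy":0,"dz":0.001,"turn":0}]' 20; python3 go.py|head -1
```

```text
time: 8.15
tcp_pos: [539.3, 11.9, 60.5]
tool_rot: [-179.9, 0.0, 174.5]
ft_force: [0.5, -2.1, 2.1]
finger_gap: 6.3
t 8.15 mould tcp [47.01 -0.23 60.55] rot [-1.7986e+02  4.0000e-02  1.7447e+02] F(mould) [-2.04 -0.67  2.12] gap 6.3
```

```bash
python3 -m pendant '[{"fingers":-1,"dx":0,"dy":0,"dz":0.0005,"turn":0},{"fingers":-1,"dx":0,"dy":0,"dz":0.001,"turn":0}]' 20; python3 go.py|head -1
```

```text
time: 8.4
tcp_pos: [539.3, 11.8, 59.5]
tool_rot: [-179.9, 0.0, 174.5]
ft_force: [0.9, -2.7, 1.4]
finger_gap: 6.6
t 8.4 mould tcp [46.99 -0.23 59.53] rot [-1.7986e+02  5.0000e-02  1.7447e+02] F(mould) [-2.57 -1.19  1.42] gap 6.6
```

```bash
python3 -m pendant '[{"fingers":-1,"dx":0,"dy":0,"dz":0.0005,"turn":0}]' 20; python3 go.py|head -1
```

```text
time: 8.52
tcp_pos: [539.3, 11.8, 59.0]
tool_rot: [-179.9, 0.0, 174.5]
ft_force: [0.2, -2.0, 1.9]
finger_gap: 6.8
t 8.53 mould tcp [46.99 -0.23 58.97] rot [-1.7987e+02  4.0000e-02  1.7446e+02] F(mould) [-1.93 -0.42  1.87] gap 6.8
```

```bash
python3 -m pendant '[{"fingers":-1,"dx":0,"dy":0,"dz":0.0005,"turn":0},{"fingers":-1,"dx":0,"dy":0,"dz":0.001,"turn":0}]' 20; python3 go.py|head -1
```

```text
time: 8.78
tcp_pos: [539.3, 11.8, 57.9]
tool_rot: [-179.9, 0.0, 174.5]
ft_force: [-0.1, -1.6, 3.1]
finger_gap: 7.0
t 8.78 mould tcp [47.   -0.21 57.9 ] rot [-1.7987e+02  4.0000e-02  1.7447e+02] F(mould) [-1.58 -0.06  3.09] gap 7.0
```

```bash
python3 -m pendant '[{"fingers":-1,"dx":0,"dy":0,"dz":0.0005,"turn":0}]' 20; python3 go.py|head -1
```

```text
time: 8.9
tcp_pos: [539.4, 11.9, 57.6]
tool_rot: [-179.9, 0.1, 174.5]
ft_force: [-2.9, -1.8, 9.2]
finger_gap: 7.3
t 8.9 mould tcp [47.02 -0.29 57.6 ] rot [-1.7987e+02  5.0000e-02  1.7447e+02] F(mould) [-2.03  2.68  9.19] gap 7.3
```

```bash
python3 -m pendant '[{"fingers":-1,"dx":0,"dy":0,"dz":0.0005,"turn":0}]' 20; python3 go.py|head -1
```

```text
time: 9.02
tcp_pos: [539.4, 11.9, 57.5]
tool_rot: [-179.9, 0.1, 174.5]
ft_force: [-4.1, -2.8, 11.2]
finger_gap: 7.0
t 9.03 mould tcp [47.03 -0.36 57.53] rot [-1.7987e+02  7.0000e-02  1.7447e+02] F(mould) [-3.18  3.8  11.18] gap 7.0
```

Firm contact came at TCP z 57.5 (bar at about 72), which is the slot floor. I'll ease up 0.4 mm and draw back towards the lips.

```bash
python3 -m pendant '[{"fingers":-1,"dx":0,"dy":0,"dz":-0.0006,"turn":0},{"fingers":-1,"dx":0,"dy":-0.001,"dz":-0.0006,"turn":0}]' 20; python3 go.py|head -1
```

```text
time: 9.28
tcp_pos: [539.2, 11.2, 58.0]
tool_rot: [-179.9, 0.1, 174.5]
ft_force: [0.8, 1.9, 0.2]
finger_gap: 6.7
t 9.28 mould tcp [46.37 -0.25 58.03] rot [-1.7990e+02  6.0000e-02  1.7447e+02] F(mould) [ 1.95 -0.66  0.16] gap 6.7
```

```bash
python3 -m pendant '[{"fingers":-1,"dx":0,"dy":-0.001,"dz":0,"turn":0},{"fingers":-1,"dx":0,"dy":-0.0015,"dz":0,"turn":0}]' 20; python3 go.py|head -1
```

```text
time: 9.52
tcp_pos: [539.1, 9.8, 57.9]
tool_rot: [-179.9, 0.0, 174.5]
ft_force: [0.3, 2.1, -1.0]
finger_gap: 6.8
t 9.53 mould tcp [44.95 -0.2  57.9 ] rot [-1.7992e+02  5.0000e-02  1.7447e+02] F(mould) [ 2.16 -0.05 -1.04] gap 6.8
```

```bash
python3 -m pendant '[{"fingers":-1,"dx":0,"dy":-0.0005,"dz":0,"turn":0},{"fingers":-1,"dx":0,"dy":-0.001,"dz":0,"turn":0}]' 20; python3 go.py|head -1
```

```text
time: 9.78
tcp_pos: [539.0, 8.9, 57.9]
tool_rot: [-179.9, 0.0, 174.5]
ft_force: [0.3, 2.0, 0.3]
finger_gap: 6.6
t 9.78 mould tcp [44.01 -0.18 57.88] rot [-1.7992e+02  5.0000e-02  1.7448e+02] F(mould) [ 2.01 -0.06  0.25] gap 6.6
```

```bash
python3 -m pendant '[{"fingers":-1,"dx":0,"dy":-0.0005,"dz":0,"turn":0},{"fingers":-1,"dx":0,"dy":-0.001,"dz":0,"turn":0}]' 20; python3 go.py|head -1
```

```text
time: 10.02
tcp_pos: [538.8, 7.9, 57.8]
tool_rot: [-179.9, 0.0, 174.5]
ft_force: [1.5, 3.8, -0.6]
finger_gap: 6.7
t 10.03 mould tcp [43.01 -0.14 57.82] rot [-1.7993e+02  4.0000e-02  1.7448e+02] F(mould) [ 3.97 -1.13 -0.63] gap 6.7
```

```bash
python3 -m pendant '[{"fingers":-1,"dx":0,"dy":-0.0005,"dz":0,"turn":0},{"fingers":-1,"dx":0,"dy":-0.001,"dz":0,"turn":0}]' 20; python3 go.py|head -1
```

```text
time: 10.28
tcp_pos: [538.8, 7.2, 57.8]
tool_rot: [-180.0, 0.0, 174.5]
ft_force: [1.4, 8.1, 0.4]
finger_gap: 6.7
t 10.28 mould tcp [42.31 -0.18 57.85] rot [-1.7997e+02  5.0000e-02  1.7447e+02] F(mould) [ 8.24 -0.61  0.37] gap 6.7
```

```bash
python3 -m pendant '[{"fingers":-1,"dx":0,"dy":-0.0005,"dz":0,"turn":0},{"fingers":-1,"dx":0,"dy":-0.001,"dz":0,"turn":0}]' 20; python3 go.py|head -1
```

```text
time: 10.52
tcp_pos: [538.8, 6.8, 57.9]
tool_rot: [180.0, 0.1, 174.5]
ft_force: [2.3, 9.9, 0.6]
finger_gap: 6.8
t 10.53 mould tcp [41.9  -0.2  57.86] rot [1.7997e+02 6.0000e-02 1.7448e+02] F(mould) [10.1  -1.32  0.56] gap 6.8
```

```bash
python3 -m pendant '[{"fingers":-1,"dx":0,"dy":-0.0005,"dz":0,"turn":0}]' 20; python3 go.py|head -1
```

```text
time: 10.65
tcp_pos: [538.8, 6.8, 57.8]
tool_rot: [179.9, 0.1, 174.5]
ft_force: [2.1, 8.3, -0.2]
finger_gap: 7.0
t 10.65 mould tcp [41.89 -0.19 57.84] rot [1.7992e+02 6.0000e-02 1.7448e+02] F(mould) [ 8.43 -1.32 -0.18] gap 7.0
```

The bar meets the posts at x≈42.4, with about 8 N of draw, so it sits under the lips. I'll relax slightly, release and lift.

```bash
python3 -m pendant '[{"fingers":-1,"dx":0,"dy":0.0003,"dz":0.0003,"turn":0},{"fingers":-0.6,"dx":0,"dy":0.0003,"dz":0.0003,"turn":0},{"fingers":-0.6,"dx":0,"dy":0.0003,"dz":0,"turn":0},{"fingers":-0.6,"dx":0,"dy":0.0003,"dz":0,"turn":0}]' 20; python3 go.py|head -1;python3 - <<'E'
from h import *
snap("scene","pics/scene6.png")
b=cv2.imread("pics/scene6.png")[140:220,205:305]
k=dict(fx=7.4,fy=7.4,interpolation=cv2.INTER_CUBIC)
cv2.imwrite("pics/s6.png",cv2.resize(b,None,**k))
E
```

```text
time: 11.15
tcp_pos: [538.7, 6.9, 57.8]
tool_rot: [179.9, 0.0, 174.5]
ft_force: [0.0, -0.1, -0.0]
finger_gap: 17.3
t 11.15 mould tcp [42.06 -0.15 57.8 ] rot [1.7993e+02 5.0000e-02 1.7447e+02] F(mould) [-0.08 -0.06 -0.02] gap 17.3
```

View pics/s6.png

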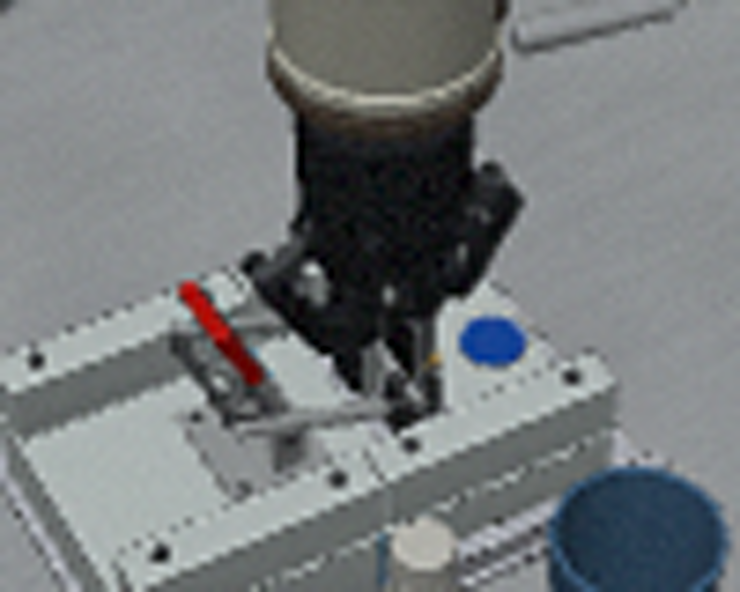

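```bash
python3 -m pendant '[{"fingers":-0.6,"dx":0,"dy":0,"dz":-0.01,"turn":0},{"fingers":-0.6,"dx":0,"dy":0,"dz":-0.04,"turn":0},{"fingers":-0.6,"dx":0,"dy":0,"dz":-0.08,"turn":0},{"fingers":-1,"dx":0,"dy":-0.01,"dz":-0.11,"turn":0},{"fingers":-1,"dx":0,"dy":-0.03,"dz":-0.11,"turn":0},{"fingers":-1,"dx":0,"dy":-0.038,"dz":-0.11,"turn":0},{"fingers":-1,"dx":0,"dy":-0.038,"dz":-0.11,"turn":0}]' 20; python3 go.py -2 0 131;python3 - <<'E'
from h import *
snap("scene","pics/scene7.png")
b=cv2.imread("pics/scene7.png")[130:220,205:305]
k=dict(fx=6.6,fy=6.6,interpolation=cv2.INTER_CUBIC)
cv2.imwrite("pics/s7.png",cv2.resize(b,None,**k))
E
```

```text
time: 12.08
tcp_pos: [534.8, -31.2, 167.7]
tool_rot: [179.9, 0.0, 174.4]
ft_force: [-0.6, -0.9, -0.4]
finger_gap: 0.3
t 12.07 mould tcp [3.7400e+00 7.0000e-02 1.6768e+02] rot [1.7992e+02 3.0000e-02 1.7443e+02] F(mould) [-0.99  0.46 -0.38] gap 0.3
turn needed -0.0003
world [534.3 -36.9 131. ] shift m [-0.     -0.0058  0.0367] dist 37.123541578361056
```

View pics/s7.png

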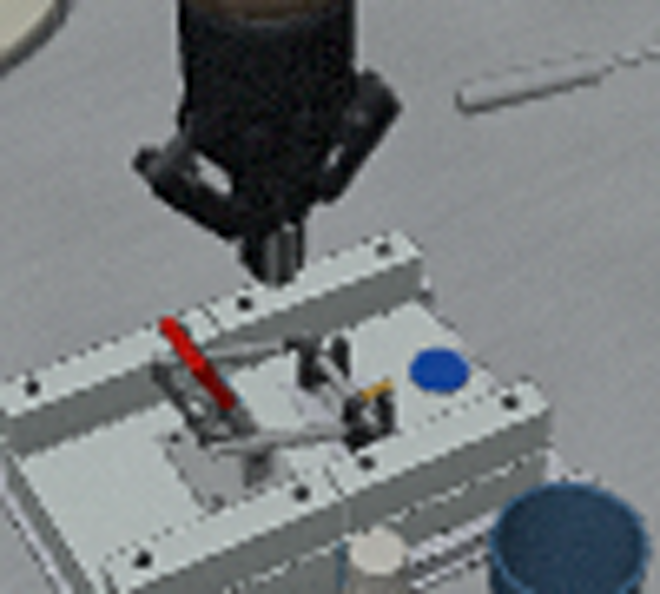

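The bar sits in both hooks at (320,360) and (365,405), and the red lever stands at about 70°. The fingers are shut above it at (275,260). Next I go down beside the lever's upper face.

```bash
python3 -m pendant '[{"fingers":-1,"dx":0,"dy":-0.003,"dz":0.02,"turn":0},{"fingers":-1,"dx":0,"dy":-0.006,"dz":0.035,"turn":0},{"fingers":-1,"dx":0,"dy":-0.006,"dz":0.037,"turn":0},{"fingers":-1,"dx":0,"dy":-0.008,"dz":0.037,"turn":0},{"fingers":-1,"dx":0,"dy":-0.010,"dz":0.037,"turn":0},{"fingers":-1,"dx":0,"dy":-0.010,"dz":0.037,"turn":0}]' 20; python3 go.py -16 0 131
```

```text
time: 12.88
tcp_pos: [534.1, -40.9, 131.0]
tool_rot: [179.9, 0.1, 174.4]
ft_force: [-0.9, 0.2, 0.1]
finger_gap: -0.0
t 12.88 mould tcp [ -6.    -0.14 131.03] rot [1.7992e+02 6.0000e-02 1.7444e+02] F(mould) [0.08 0.89 0.09] gap -0.0
turn needed -0.0002
world [533.  -50.8 131. ] shift m [ 0.0001 -0.01    0.    ] dist 9.999126521529764
```

```bash
python3 -m pendant '[{"fingers":-1,"dx":0,"dy":-0.002,"dz":0,"turn":0},{"fingers":-1,"dx":0,"dy":-0.004,"dz":0,"turn":0}]' 20; python3 go.py |head -1
```

```text
time: 13.12
tcp_pos: [533.7, -45.0, 131.2]
tool_rot: [179.9, 0.1, 174.4]
ft_force: [0.2, -0.0, 0.1]
finger_gap: 0.1
t 13.12 mould tcp [-10.15  -0.19 131.16] rot [1.7992e+02 7.0000e-02 1.7444e+02] F(mould) [-0.03 -0.18  0.07] gap 0.1
```

```bash
python3 -m pendant '[{"fingers":-1,"dx":0,"dy":-0.002,"dz":0,"turn":0},{"fingers":-1,"dx":0,"dy":-0.004,"dz":0,"turn":0}]' 20; python3 go.py |head -1
```

```text
time: 13.38
tcp_pos: [533.3, -49.2, 131.1]
tool_rot: [179.9, 0.1, 174.4]
ft_force: [-0.4, -0.1, 0.8]
finger_gap: 0.1
t 13.38 mould tcp [-14.3   -0.19 131.14] rot [1.7992e+02 7.0000e-02 1.7444e+02] F(mould) [-0.15  0.36  0.78] gap 0.1
```

```bash
python3 -m pendant '[{"fingers":-1,"dx":0,"dy":-0.001,"dz":0,"turn":0},{"fingers":-1,"dx":0,"dy":-0.003,"dz":0,"turn":0}]' 20; python3 go.py |head -1
```

```text
time: 13.62
tcp_pos: [533.0, -52.2, 131.1]
tool_rot: [179.9, 0.1, 174.4]
ft_force: [0.5, 0.2, -0.2]
finger_gap: 0.3
t 13.62 mould tcp [-17.39  -0.18 131.13] rot [1.7992e+02 7.0000e-02 1.7444e+02] F(mould) [ 0.2  -0.48 -0.17] gap 0.3
```

```bash
python3 -m pendant '[{"fingers":-1,"dx":0,"dy":-0.001,"dz":0,"turn":0},{"fingers":-1,"dx":0,"dy":-0.002,"dz":0,"turn":0}]' 20; python3 go.py |head -1
```

```text
time: 13.88
tcp_pos: [532.8, -54.3, 131.1]
tool_rot: [179.9, 0.1, 174.4]
ft_force: [0.4, 0.3, 0.6]
finger_gap: -0.0
t 13.88 mould tcp [-19.43  -0.19 131.11] rot [1.7992e+02 7.0000e-02 1.7444e+02] F(mould) [ 0.35 -0.34  0.55] gap -0.0
```

```bash
python3 -m pendant '[{"fingers":-1,"dx":0,"dy":-0.001,"dz":0,"turn":0},{"fingers":-1,"dx":0,"dy":-0.002,"dz":0,"turn":0}]' 20; python3 go.py |head -1
```

```text
time: 14.12
tcp_pos: [532.6, -56.3, 131.1]
tool_rot: [179.9, 0.1, 174.4]
ft_force: [-0.1, -0.2, 0.6]
finger_gap: -0.0
t 14.12 mould tcp [-21.48  -0.19 131.12] rot [1.7992e+02 7.0000e-02 1.7444e+02] F(mould) [-0.24  0.03  0.58] gap -0.0
```

```bash
python3 -m pendant '[{"fingers":-1,"dx":0,"dy":-0.001,"dz":0,"turn":0},{"fingers":-1,"dx":0,"dy":-0.002,"dz":0,"turn":0}]' 20; python3 go.py |head -1
```

```text
time: 14.38
tcp_pos: [532.4, -58.4, 131.1]
tool_rot: [179.9, 0.1, 174.4]
ft_force: [0.2, 0.3, 0.2]
finger_gap: -0.3
t 14.38 mould tcp [-23.57  -0.19 131.13] rot [1.7992e+02 7.0000e-02 1.7444e+02] F(mould) [ 0.33 -0.17  0.17] gap -0.3
```

```bash
python3 -m pendant '[{"fingers":-1,"dx":0,"dy":-0.001,"dz":0,"turn":0},{"fingers":-1,"dx":0,"dy":-0.002,"dz":0,"turn":0}]' 20; python3 go.py |head -1
```

```text
time: 14.62
tcp_pos: [532.2, -60.4, 131.1]
tool_rot: [179.9, 0.1, 174.4]
ft_force: [-0.6, -0.6, -0.3]
finger_gap: -0.5
t 14.62 mould tcp [-25.61  -0.16 131.09] rot [1.7992e+02 7.0000e-02 1.7444e+02] F(mould) [-0.66  0.59 -0.27] gap -0.5
```

```bash
python3 -m pendant '[{"fingers":-1,"dx":0,"dy":-0.001,"dz":0,"turn":0},{"fingers":-1,"dx":0,"dy":-0.002,"dz":0,"turn":0}]' 20; python3 go.py |head -1;python3 - <<'E'
from h import *
snap("scene","pics/scene8.png")
b=cv2.imread("pics/scene8.png")[130:220,195:295]
k=dict(fx=6.6,fy=6.6,interpolation=cv2.INTER_CUBIC)
cv2.imwrite("pics/s8.png",cv2.resize(b,None,**k))
E
```

```text
time: 14.88
tcp_pos: [532.0, -62.4, 131.1]
tool_rot: [179.9, 0.1, 174.4]
ft_force: [0.3, 2.4, -1.0]
finger_gap: 0.2
t 14.88 mould tcp [-27.56  -0.16 131.08] rot [1.7990e+02 7.0000e-02 1.7444e+02] F(mould) [ 2.39 -0.07 -1.03] gap 0.2
```

View pics/s8.png

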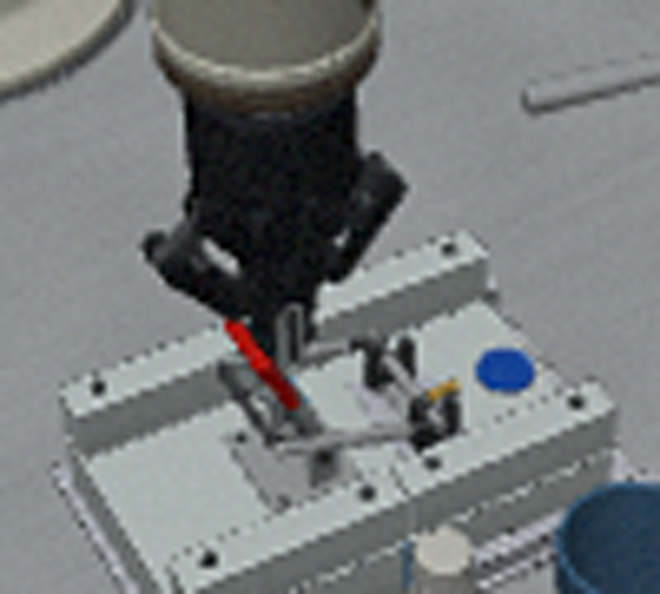

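```bash
python3 - <<'E'
import numpy as np
f=lambda t:np.array([-20-60*np.cos(t)+8.5*np.sin(t)+4.7,72+60*np.sin(t)+8.5*np.cos(t)])
for t in np.arange(1.25,-.01,-.05): print(round(t,2),f(t).round(1))
E
```

```text
1.25 [-26.2 131.6]
1.2 [-29.1 131. ]
1.15 [-32.1 130.2]
1.1 [-34.9 129.3]
1.05 [-37.8 128.3]
1.0 [-40.6 127.1]
0.95 [-43.3 125.7]
0.9 [-45.9 124.3]
0.85 [-48.5 122.7]
0.8 [-51. 121.]
0.75 [-53.4 119.1]
0.7 [-55.7 117.2]
0.65 [-57.9 115.1]
0.6 [-60.  112.9]
0.55 [-62.  110.6]
0.5 [-63.9 108.2]
0.45 [-65.6 105.8]
0.4 [-67.3 103.2]
0.35 [-68.7 100.6]
0.3 [-70.1  97.9]
0.25 [-71.3  95.1]
0.2 [-72.4  92.3]
0.15 [-73.4  89.4]
0.1 [-74.2  86.4]
0.05 [-74.8  83.5]
-0.0 [-75.3  80.5]
```

```bash
python3 -m pendant '[{"fingers":-1,"dx":0,"dy":-0.0015,"dz":0.0003,"turn":0},{"fingers":-1,"dx":0,"dy":-0.003,"dz":0.0006,"turn":0},{"fingers":-1,"dx":0,"dy":-0.0045,"dz":0.0009,"turn":0},{"fingers":-1,"dx":0,"dy":-0.006,"dz":0.0013,"turn":0}]' 20; python3 go.py -37.8 0 128.3
```

```text
time: 15.42
tcp_pos: [531.4, -68.1, 129.6]
tool_rot: [179.9, 0.1, 174.4]
ft_force: [0.6, 6.9, -0.7]
finger_gap: -0.2
t 15.43 mould tcp [-3.3360e+01 -1.0000e-01  1.2965e+02] rot [1.7986e+02 6.0000e-02 1.7444e+02] F(mould) [ 6.9   0.07 -0.72] gap -0.2
turn needed -0.0001
world [530.9 -72.5 128.3] shift m [ 0.0001 -0.0044  0.0013] dist 4.64396356351453
```

```bash
python3 -m pendant '[{"fingers":-1,"dx":0,"dy":-0.0015,"dz":0.0006,"turn":0},{"fingers":-1,"dx":0,"dy":-0.003,"dz":0.0012,"turn":0},{"fingers":-1,"dx":0,"dy":-0.0043,"dz":0.0017,"turn":0}]' 20; python3 go.py -43.3 0 125.7
```

```text
time: 15.8
tcp_pos: [531.0, -72.1, 127.9]
tool_rot: [179.8, 0.1, 174.4]
ft_force: [0.7, 5.8, -0.2]
finger_gap: 0.4
t 15.8 mould tcp [-3.7400e+01 -7.0000e-02  1.2787e+02] rot [1.7982e+02 5.0000e-02 1.7445e+02] F(mould) [ 5.81 -0.09 -0.17] gap 0.4
turn needed 0.0
world [530.3 -78.  125.7] shift m [ 0.0001 -0.0059  0.0022] dist 6.29172146993879
```

```bash
python3 -m pendant '[{"fingers":-1,"dx":0,"dy":-0.0015,"dz":0.0006,"turn":0},{"fingers":-1,"dx":0,"dy":-0.003,"dz":0.0012,"turn":0},{"fingers":-1,"dx":0,"dy":-0.0045,"dz":0.0018,"turn":0},{"fingers":-1,"dx":0,"dy":-0.006,"dz":0.0024,"turn":0}]' 20; python3 go.py -48.5 0 122.7;python3 - <<'E'
from h import *
snap("scene","pics/scene9.png")
b=cv2.imread("pics/scene9.png")[130:220,195:295]
k=dict(fx=6.6,fy=6.6,interpolation=cv2.INTER_CUBIC)
cv2.imwrite("pics/s9.png",cv2.resize(b,None,**k))
E
```

```text
time: 16.3
tcp_pos: [530.4, -77.8, 125.4]
tool_rot: [179.8, 0.1, 174.5]
ft_force: [1.5, 6.2, -0.1]
finger_gap: 0.4
t 16.3 mould tcp [-4.3120e+01 -6.0000e-02  1.2542e+02] rot [1.7978e+02 5.0000e-02 1.7446e+02] F(mould) [ 6.27 -0.91 -0.14] gap 0.4
turn needed 0.0002
world [529.8 -83.2 122.7] shift m [ 0.0001 -0.0054  0.0027] dist 6.023551671736901
```

View pics/s9.png

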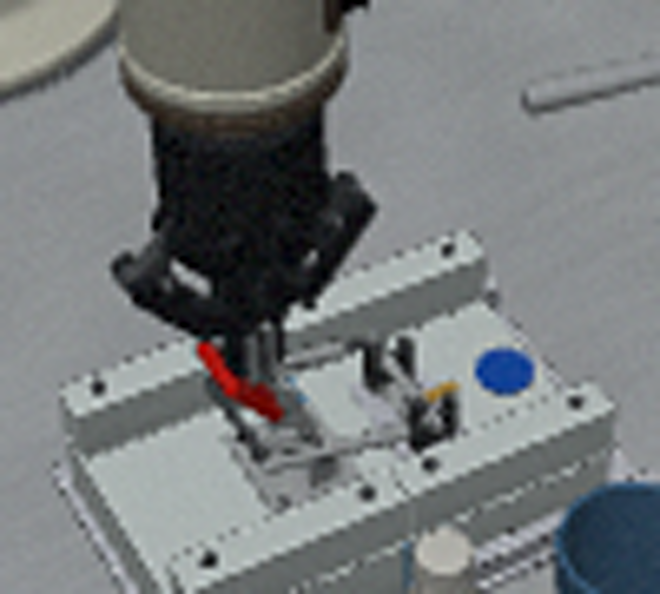

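The bar is still in both hooks and the lever is going down at about 6 N.

```bash
python3 -m pendant '[{"fingers":-1,"dx":0,"dy":-0.0014,"dz":0.0007,"turn":0},{"fingers":-1,"dx":0,"dy":-0.0027,"dz":0.0015,"turn":0},{"fingers":-1,"dx":0,"dy":-0.004,"dz":0.0023,"turn":0},{"fingers":-1,"dx":0,"dy":-0.0053,"dz":0.0032,"turn":0}]' 20; python3 go.py -53.4 0 119.1
```

```text
time: 16.85
tcp_pos: [529.9, -83.0, 122.2]
tool_rot: [179.8, 0.1, 174.5]
ft_force: [0.8, 6.1, -0.1]
finger_gap: -0.3
t 16.85 mould tcp [-4.8300e+01 -7.0000e-02  1.2216e+02] rot [1.7975e+02 5.0000e-02 1.7446e+02] F(mould) [ 6.15 -0.24 -0.15] gap -0.3
turn needed 0.0002
world [529.3 -88.1 119.1] shift m [ 0.0001 -0.0051  0.003 ] dist 5.946999703790655
```

```bash
python3 -m pendant '[{"fingers":-1,"dx":0,"dy":-0.0013,"dz":0.0009,"turn":0},{"fingers":-1,"dx":0,"dy":-0.0026,"dz":0.0018,"turn":0},{"fingers":-1,"dx":0,"dy":-0.0038,"dz":0.0028,"turn":0},{"fingers":-1,"dx":0,"dy":-0.005,"dz":0.0038,"turn":0}]' 20; python3 go.py -57.9 0 115.1
```

```text
time: 17.35
tcp_pos: [529.4, -87.8, 118.4]
tool_rot: [179.7, 0.1, 174.5]
ft_force: [0.5, 5.2, 0.8]
finger_gap: -0.4
t 17.35 mould tcp [-5.3110e+01 -6.0000e-02  1.1836e+02] rot [1.7972e+02 5.0000e-02 1.7446e+02] F(mould) [ 5.2  -0.01  0.84] gap -0.4
turn needed 0.0003
world [528.9 -92.5 115.1] shift m [ 0.0001 -0.0048  0.0032] dist 5.79368837878004
```

```bash
python3 -m pendant '[{"fingers":-1,"dx":0,"dy":-0.0013,"dz":0.0007,"turn":0},{"fingers":-1,"dx":0,"dy":-0.0025,"dz":0.0015,"turn":0},{"fingers":-1,"dx":0,"dy":-0.0037,"dz":0.0023,"turn":0},{"fingers":-1,"dx":0,"dy":-0.0048,"dz":0.0032,"turn":0}]' 20; python3 go.py -62 0 110.6
```

```text
time: 17.85
tcp_pos: [529.0, -92.6, 115.2]
tool_rot: [179.7, 0.1, 174.5]
ft_force: [-0.2, 4.1, 2.3]
finger_gap: -0.2
t 17.85 mould tcp [-5.7970e+01 -9.0000e-02  1.1516e+02] rot [1.7972e+02 6.0000e-02 1.7447e+02] F(mould) [4.06 0.62 2.34] gap -0.2
turn needed 0.0003
world [528.5 -96.6 110.6] shift m [ 0.0001 -0.004   0.0045] dist 6.083501954812487
```

```bash
python3 -m pendant '[{"fingers":-1,"dx":0,"dy":-0.0011,"dz":0.001,"turn":0},{"fingers":-1,"dx":0,"dy":-0.0022,"dz":0.002,"turn":0},{"fingers":-1,"dx":0,"dy":-0.0033,"dz":0.0031,"turn":0},{"fingers":-1,"dx":0,"dy":-0.0043,"dz":0.0042,"turn":0}]' 20; python3 go.py -65.6 0 105.8;python3 - <<'E'
from h import *
snap("scene","pics/scene10.png")
b=cv2.imread("pics/scene10.png")[130:220,195:295]
k=dict(fx=6.6,fy=6.6,interpolation=cv2.INTER_CUBIC)
cv2.imwrite("pics/s10.png",cv2.resize(b,None,**k))
E
```

```text
time: 18.35
tcp_pos: [528.6, -97.0, 110.8]
tool_rot: [179.7, 0.1, 174.5]
ft_force: [0.2, 2.1, 1.0]
finger_gap: 0.1
t 18.35 mould tcp [-62.4   -0.12 110.84] rot [1.7973e+02 6.0000e-02 1.7446e+02] F(mould) [2.07 0.   1.03] gap 0.1
turn needed 0.0003
world [ 528.2 -100.2  105.8] shift m [ 0.0001 -0.0032  0.005 ] dist 5.9741923286042375
```

View pics/s10.png

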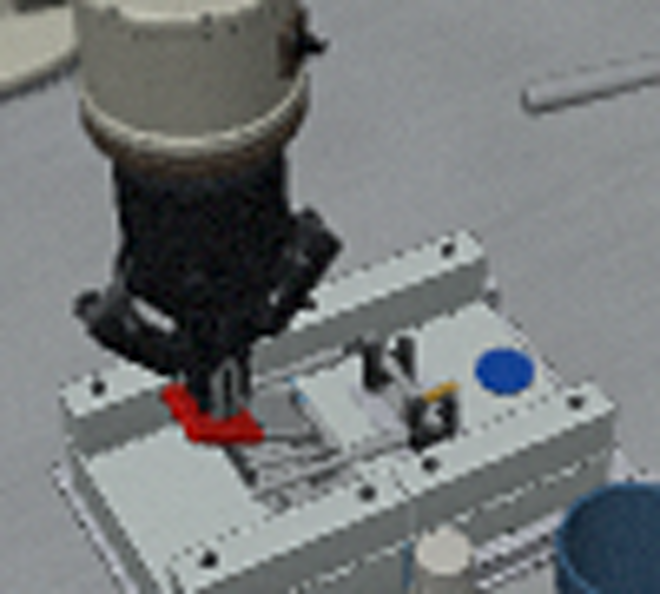

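```bash
python3 -m pendant '[{"fingers":-1,"dx":0,"dy":-0.001,"dz":0.0012,"turn":0},{"fingers":-1,"dx":0,"dy":-0.0019,"dz":0.0024,"turn":0},{"fingers":-1,"dx":0,"dy":-0.0027,"dz":0.0037,"turn":0},{"fingers":-1,"dx":0,"dy":-0.0035,"dz":0.005,"turn":0}]' 20; python3 go.py -68.7 0 100.6
```

```text
time: 18.9
tcp_pos: [528.2, -100.7, 105.6]
tool_rot: [179.7, 0.1, 174.5]
ft_force: [0.2, 1.4, 1.5]
finger_gap: 0.3
t 18.9 mould tcp [-6.6120e+01 -9.0000e-02  1.0563e+02] rot [1.7974e+02 6.0000e-02 1.7446e+02] F(mould) [ 1.43 -0.02  1.46] gap 0.3
turn needed 0.0001
world [ 527.9 -103.3  100.6] shift m [ 0.0001 -0.0026  0.005 ] dist 5.653540059921866
```

```bash
python3 -m pendant '[{"fingers":-1,"dx":0,"dy":-0.0008,"dz":0.0012,"turn":0},{"fingers":-1,"dx":0,"dy":-0.0016,"dz":0.0024,"turn":0},{"fingers":-1,"dx":0,"dy":-0.0023,"dz":0.0037,"turn":0}]' 20; python3 go.py -70.1 0 97.9
```

```text
time: 19.27
tcp_pos: [528.0, -103.1, 101.8]
tool_rot: [179.7, 0.1, 174.5]
ft_force: [0.1, 0.6, 0.8]
finger_gap: 0.3
t 19.27 mould tcp [-6.8490e+01 -8.0000e-02  1.0181e+02] rot [1.7974e+02 5.0000e-02 1.7446e+02] F(mould) [ 0.57 -0.    0.77] gap 0.3
turn needed 0.0002
world [ 527.7 -104.7   97.9] shift m [ 0.0001 -0.0016  0.0039] dist 4.232264075101575
```

```bash
python3 -m pendant '[{"fingers":-1,"dx":0,"dy":-0.0005,"dz":0.0013,"turn":0},{"fingers":-1,"dx":0,"dy":-0.001,"dz":0.0026,"turn":0},{"fingers":-1,"dx":0,"dy":-0.0016,"dz":0.0039,"turn":0}]' 20; python3 go.py -71.3 0 95.1;python3 - <<'E'
from h import *
snap("scene","pics/scene11.png")
b=cv2.imread("pics/scene11.png")[130:220,195:295]
k=dict(fx=6.6,fy=6.6,interpolation=cv2.INTER_CUBIC)
cv2.imwrite("pics/s11.png",cv2.resize(b,None,**k))
E
```

```text
time: 19.65
tcp_pos: [527.8, -104.8, 97.8]
tool_rot: [179.8, 0.1, 174.5]
ft_force: [0.1, -0.0, 0.5]
finger_gap: -0.1
t 19.65 mould tcp [-7.020e+01 -9.000e-02  9.781e+01] rot [1.7976e+02 5.0000e-02 1.7446e+02] F(mould) [-0.02 -0.08  0.53] gap -0.1
turn needed 0.0002
world [ 527.6 -105.9   95.1] shift m [ 0.0001 -0.0011  0.0027] dist 2.926981502484935
```

View pics/s11.png

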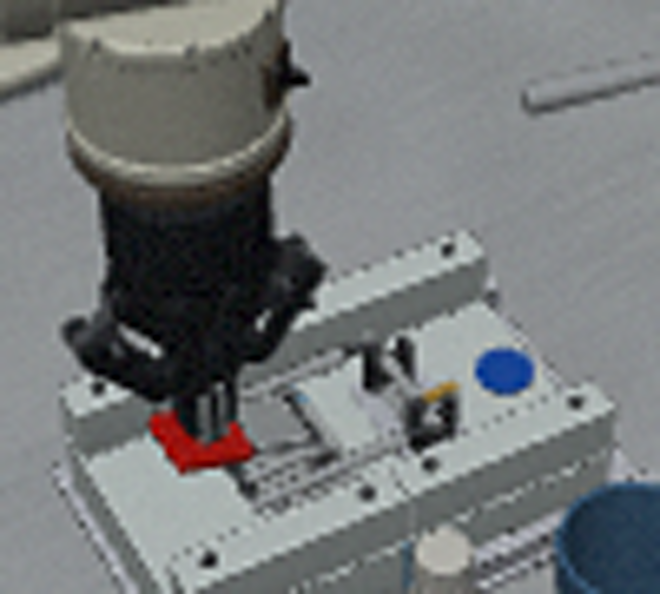

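```bash
python3 -m pendant '[{"fingers":-1,"dx":0,"dy":-0.0005,"dz":0.0013,"turn":0},{"fingers":-1,"dx":0,"dy":-0.001,"dz":0.0026,"turn":0},{"fingers":-1,"dx":0,"dy":-0.0015,"dz":0.004,"turn":0},{"fingers":-1,"dx":0,"dy":-0.002,"dz":0.0055,"turn":0}]' 20; python3 go.py
```

```text
time: 20.2
tcp_pos: [527.5, -106.8, 92.0]
tool_rot: [179.7, 0.0, 174.5]
ft_force: [0.0, -0.7, -0.9]
finger_gap: -0.3
t 20.2 mould tcp [-7.220e+01  1.000e-02  9.202e+01] rot [1.7975e+02 4.0000e-02 1.7445e+02] F(mould) [-0.72 -0.07 -0.86] gap -0.3
turn needed 0.0001
```

```bash
python3 -m pendant '[{"fingers":-1,"dx":0,"dy":-0.0003,"dz":0.0013,"turn":0},{"fingers":-1,"dx":0,"dy":-0.0006,"dz":0.0026,"turn":0},{"fingers":-1,"dx":0,"dy":-0.001,"dz":0.004,"turn":0}]' 20; python3 go.py;python3 - <<'E'
from h import *
snap("scene","pics/scene12.png")
b=cv2.imread("pics/scene12.png")[130:220,195:295]
k=dict(fx=6.6,fy=6.6,interpolation=cv2.INTER_CUBIC)
cv2.imwrite("pics/s12.png",cv2.resize(b,None,**k))
E
```

```text
time: 20.58
tcp_pos: [527.4, -107.8, 87.9]
tool_rot: [179.7, 0.0, 174.5]
ft_force: [-0.1, 0.4, 0.1]
finger_gap: 0.1
t 20.57 mould tcp [-73.19   0.    87.9 ] rot [1.7975e+02 4.0000e-02 1.7446e+02] F(mould) [0.35 0.14 0.05] gap 0.1
turn needed 0.0002
```

View pics/s12.png

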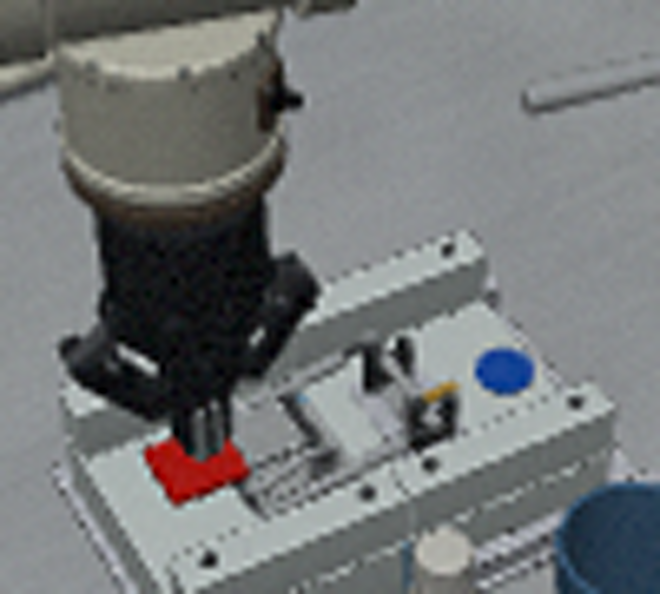

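The lever looks snapped flat and the fingers now feel no load. I'll go down gently to feel for its height, expected at about 80.5.

```bash
python3 -m pendant '[{"fingers":-1,"dx":0,"dy":0,"dz":0.0015,"turn":0},{"fingers":-1,"dx":0,"dy":0,"dz":0.003,"turn":0},{"fingers":-1,"dx":0,"dy":0,"dz":0.0045,"turn":0},{"fingers":-1,"dx":0,"dy":0,"dz":0.0055,"turn":0}]' 20; python3 go.py
```

```text
time: 21.12
tcp_pos: [527.3, -107.7, 82.1]
tool_rot: [179.7, 0.0, 174.5]
ft_force: [-0.5, 0.5, -0.3]
finger_gap: -0.2
t 21.12 mould tcp [-7.317e+01  8.000e-02  8.214e+01] rot [1.7974e+02 2.0000e-02 1.7445e+02] F(mould) [ 0.42  0.52 -0.28] gap -0.2
turn needed 0.0001
```

```bash
python3 -m pendant '[{"fingers":-1,"dx":0,"dy":0,"dz":0.0005,"turn":0},{"fingers":-1,"dx":0,"dy":0,"dz":0.001,"turn":0}]' 20; python3 go.py
```

```text
time: 21.38
tcp_pos: [527.4, -107.7, 81.1]
tool_rot: [179.7, 0.0, 174.5]
ft_force: [0.2, 0.5, 0.2]
finger_gap: 0.0
t 21.38 mould tcp [-7.319e+01  6.000e-02  8.113e+01] rot [1.7975e+02 3.0000e-02 1.7446e+02] F(mould) [ 0.48 -0.12  0.22] gap 0.0
turn needed 0.0002
```

```bash
python3 -m pendant '[{"fingers":-1,"dx":0,"dy":0,"dz":0.0005,"turn":0}]' 20; python3 go.py
```

```text
time: 21.5
tcp_pos: [527.4, -107.7, 80.6]
tool_rot: [179.7, 0.0, 174.5]
ft_force: [1.1, 0.1, 0.0]
finger_gap: 0.0
t 21.5 mould tcp [-7.318e+01  4.000e-02  8.062e+01] rot [1.7975e+02 3.0000e-02 1.7446e+02] F(mould) [ 0.21 -1.11  0.  ] gap 0.0
turn needed 0.0002
```

At 80.6 mm there is still no contact, so the lever is flat within about 0.02 rad. I'll lift off and inspect.

```bash
python3 -m pendant '[{"fingers":-1,"dx":0,"dy":0,"dz":-0.03,"turn":0},{"fingers":-1,"dx":0,"dy":0,"dz":-0.09,"turn":0},{"fingers":-1,"dx":-0.06,"dy":0,"dz":-0.15,"turn":0},{"fingers":-1,"dx":0.06,"dy":0,"dz":-0.18,"turn":0},{"fingers":-1,"dx":0.12,"dy":0,"dz":-0.18,"turn":0},{"fingers":-1,"dx":0.18,"dy":-0.04,"dz":-0.18,"turn":0},{"fingers":-1,"dx":0.22,"dy":-0.1,"dz":-0.18,"turn":0},{"fingers":-1,"dx":0.22,"dy":-0.15,"dz":-0.18,"turn":0},{"fingers":-1,"dx":0.22,"dy":-0.15,"dz":-0.18,"turn":0}]' 20; python3 - <<'E'
from h import *
k=dict(fx=6.6,fy=6.6,interpolation=cv2.INTER_CUBIC)
snap("scene","pics/scene13.png");snap("top","pics/top13.png")
cv2.imwrite("pics/s13.png",cv2.resize(cv2.imread("pics/scene13.png")[155:245,195:305],None,**k))
cv2.imwrite("pics/t13.png",cv2.resize(cv2.imread("pics/top13.png")[155:245,200:320],None,**k))
E
```

```text
time: 22.62
tcp_pos: [292.1, -238.2, 260.3]
tool_rot: [179.8, 0.1, 174.4]
ft_force: [-0.2, 0.8, -0.8]
finger_gap: 0.1
```

View pics/s13.png

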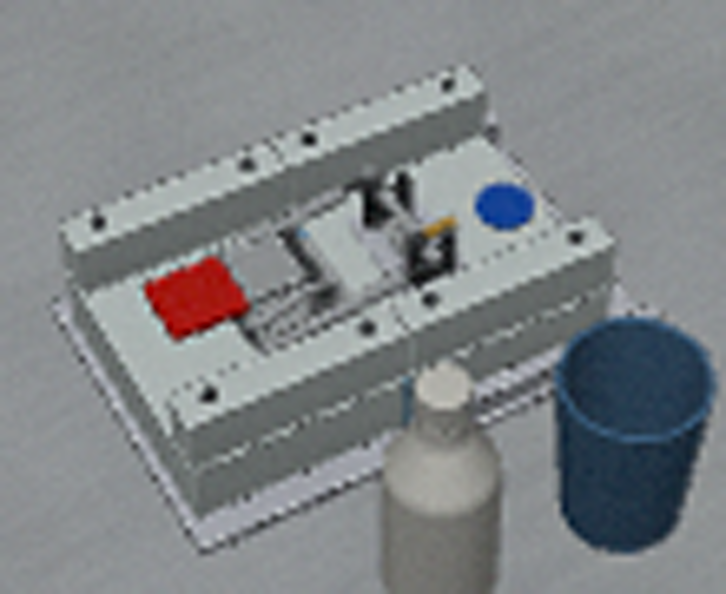

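View pics/t13.png

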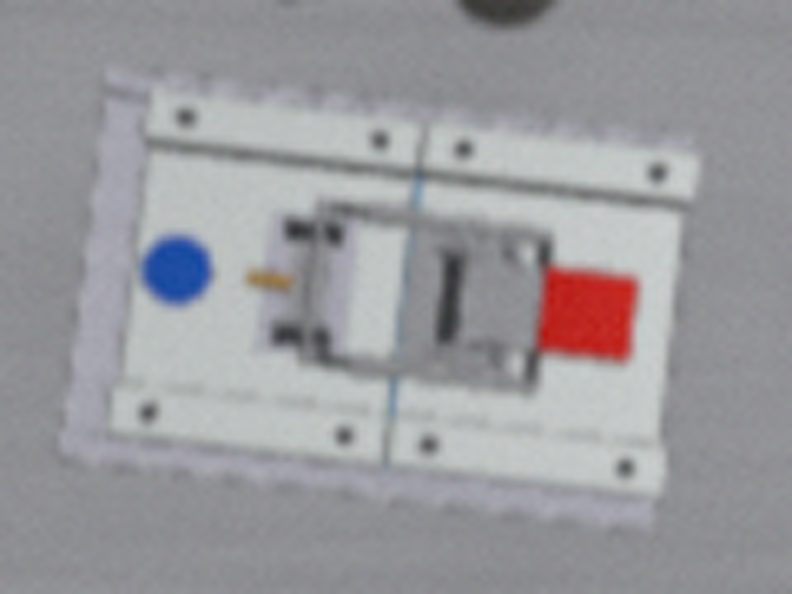

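View pics/top13.png

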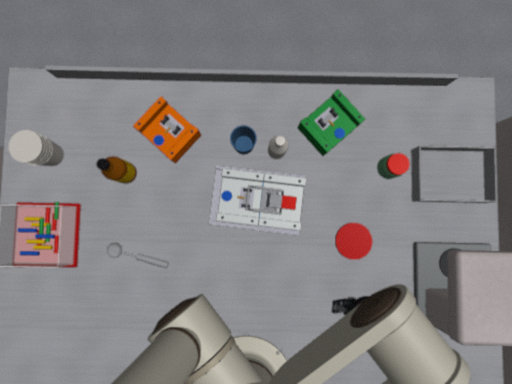

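The scene view shows the lever flat at (195,298) and the bar in both hooks. In the top view the bar lies at x≈310 under the lips. The loose half has moved about 3–4 crop pixels (roughly 1.5 mm) towards the seam, and the bystanders have not moved. I'm handing the job in.

```bash
python3 - <<'E'
from h import *
print(manip.get_obs()["ft_force"]); print(manip.close_job())
E
```

```text
[ 0.92845169  0.68071197 -0.08142499]
the job is handed in; nothing more can be done
None
```

The latch is closed and the job is handed in, at about 23 s of the 58 s allowed. No verdict was reported.

**Seating the bar:** I gripped the bar and lowered it in small steps. It missed both lips and ridges and touched the slot floor at about 11 N. I eased off, drew it back under the lips at about 8–10 N, and let go.

**Closing the lever:** I pushed the lever over with shut fingertips, reading at most about 7 N, until it snapped down.

**Last checks:**
- **Lever:** it looks flat in the scene picture. I felt down to 80.6 mm, about the height of the flat handle's upper face, without touching it.
- **Bar and seam:** the bar lies in both slots, and the loose half has moved about 1.5 mm towards the seam.
- **Bystanders and arm:** the bystanders stand where they did, and the arm is clear with no load on the wrist.

**Not measured directly:** the spring stretch and the exact seam gap. I judged both from the snap and the pictures.

**Snags:**
- One early move was refused for a missing key and did nothing.
- The gripper read 6.3–7.3 mm on the 8 mm bar, and I took that as a reading offset.

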